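# Press brass inserts into handle blanks on an arbor press

## Task

Set up the arbor press by seating the aluminium support plate squarely on the two pegs of its foot. Then take each wooden handle blank on the bench in turn, slide it along the plate until its brass insert is centred under the ram nose, and pull the lever right down so that the press drives the insert home, sunk below the face of the wood (never push an insert in with the gripper). Lay every finished blank flat in the brown wooden tray, insert side up, and leave the plate on its pegs, the lever back up and the other things on the bench undisturbed.

Things in the scene. Friction and masses are not known exactly. Their poses are not given: they have to be found in the camera images.
- press: grey fixed arbor press (mm); origin on the bench under the ram axis. Foot x +-75, y -200 to +50, top 30 high; column 56 x 60 at y -160; head x +-22, y -135 to +30, from 140 to 250 high, ram out of its top to 310. Throat open to +x, -x, +y; work is fed along press x from its -x (robot) side. Two pegs, 10 dia, tapered tops, stand 10 above the foot at x -40 and +20, y 0
- press_seat (a point): point on top of the press foot (30 above the bench, press x -45 mm, y 0) where the middle of the plate's underside lies when seated on the two pegs; same axes as the press, and as the plate when seated
- nose_tip (a point): middle of the flat round end (12 mm dia) of the ram nose: 80 mm above the bench with the lever up, 60 with it right down. The nose is 18 long, below the 20 x 20 ram
- lever (a joint): rad: 0 = up at rest (sprung, returns when let go), 1.0 = right down on its stop; ram falls 20 mm per rad. Turns in the press y-z plane about a hub at press x 45, y -30, height 190 mm; arm 170 long, towards +y, 50 deg above level at 0, 7 deg below at 1.0. Ball needs about 2 to 5 N, some 3 N more while driving an insert
- lever_ball (a point): centre of the black ball (26 mm dia) on the end of the lever arm (bar 12 dia), at press x 51 mm; push it down from above
- plate: loose aluminium support plate, T-shaped, 15 mm thick, 160 long in x, about 0.6 kg, origin mid underside: wide part x -10 to +80, y +-60; narrow tail x -80 to -10, y +-30, to hold it by. Two 12 dia through holes at x +5 and +65, y 0, for the press pegs. Seated: wide part under the ram, tail to -x, top 45 above the bench, covering press x -125 to +35, tail overhanging the foot
- tray: fixed open brown wooden tray, outside 190 (x) x 250 (y) x 32 mm, walls and floor 6 thick; origin mid underside
- blank1: loose beech handle blank 140 (x) x 36 (y) x 18 mm, about 0.09 kg, origin mid underside; -x end round with a dark hole mark, +x end square. In its top at x +42, y 0 is a round recess 22 dia, 6.5 deep, where the brass insert stands; the 12 mm nose must go into it. Two or three blanks are present (an absent one reads None)
- insert1 (a joint): how far (m) the brass insert of blank1 has been driven: 0 at the start (flange 19 mm dia, its top 7 mm above the wood), 0.010 fully home (top 3 mm below the wood). Takes about 25 N and stays where it is pushed
- insert1_top (a point): middle of the flange top of the insert in blank1
- blank2: loose beech handle blank 140 (x) x 36 (y) x 18 mm, about 0.09 kg, origin mid underside; -x end round with a dark hole mark, +x end square. In its top at x +42, y 0 is a round recess 22 dia, 6.5 deep, where the brass insert stands; the 12 mm nose must go into it. Two or three blanks are present (an absent one reads None)
- insert2 (a joint): how far (m) the brass insert of blank2 has been driven: 0 at the start (flange 19 mm dia, its top 7 mm above the wood), 0.010 fully home (top 3 mm below the wood). Takes about 25 N and stays where it is pushed
- insert2_top (a point): middle of the flange top of the insert in blank2
- blank3: loose beech handle blank 140 (x) x 36 (y) x 18 mm, about 0.09 kg, origin mid underside; -x end round with a dark hole mark, +x end square. In its top at x +42, y 0 is a round recess 22 dia, 6.5 deep, where the brass insert stands; the 12 mm nose must go into it. Two or three blanks are present (an absent one reads None)
- insert3 (a joint): how far (m) the brass insert of blank3 has been driven: 0 at the start (flange 19 mm dia, its top 7 mm above the wood), 0.010 fully home (top 3 mm below the wood). Takes about 25 N and stays where it is pushed
- insert3_top (a point): middle of the flange top of the insert in blank3
- hammer: bystander, leave alone: claw-less bench hammer, 260 long, wooden handle (mm)
- jar: bystander, leave alone: glass jar with steel lid, 60 diameter, 75 tall, standing (mm)
- driver: bystander, leave alone: screwdriver, 200 long, black handle (mm)
- tape: bystander, leave alone: black tape measure, 62 x 34 x 58 tall (mm)
- bracket: bystander, leave alone: flat black steel plate 130 x 90 x 5 with corner holes (mm)
- glue: bystander, leave alone: white glue bottle, 56 diameter, 160 tall, standing (mm)
- square: bystander, leave alone: small try square, wooden stock 75 long, steel blade 110 long (mm)
There are look-alikes about, which are no part of the job. Leave any pink look-alike of the blank1 alone.

How it is judged:
By the outcome, as a careful person would: the job done as asked, in the order asked, and still so for the second after the job is handed in, with the robot touching nothing.
Of blank1, blank2, blank3 only 2 to 3 are there at a start; the rules pass over those that are not, and their reading is None.
At some moment in a run one of blank1, blank2, blank3 may be knocked a few centimetres aside while the robot is not near it.
Once in a run the grip may slacken for a moment while it holds something.
It also fails if it takes over 210 s, if anything falls off the work surface, if the arm or the gripper's body presses on something with over 40 N, if the wrist force passes 120 N, or if a joint passes its speed limit or range.

## Robot

A 6-joint arm with a two-finger parallel gripper is mounted at the origin on the work surface. World frame = base frame: x ahead of the robot, y to its left, z up, the work surface at z = 0. Lengths are in m, angles in rad, forces in N, time in s.
With the tool pointing down it reaches from about 0.35 to 0.85 m from the base axis. Payload 8.1 kg.
Tool frame: the origin (TCP) lies between the finger pads; the fingertips stand 25 mm ahead of it and the grasp point (between the pads) lies 6 mm ahead of it; z points along the fingers, y is the line along which they close (so a half turn about z gives the same grasp; the last joint's range is limited). The gripper opens to 93 mm and grips with 3 to 60 N. Pads are 15 mm wide; open, the fingers measure 128 mm over their backs; the gripper's body (75 mm by 188 mm) begins 65 mm behind the grasp point.
Start: joints at [1.064, 0.13, 1.488, -0, 1.523, -0.085], TCP at [0.246, 0.547, 0.244] pointing down, gripper open.
Joint ranges: [-2.96, 2.96], [-0.89, 2.26], [0.02, 2.5], [-1.34, 4.48], [0, 2.73], [-2.66, 2.66]. Speed limits (rad/s): [2.39, 2.39, 2.79, 3.14, 3.14, 3.14].

## Interface

Orientations are given as a rotation vector (axis times angle).
In Python, from plant import robot gives the robot as it stands.
- The arm moves only by the tool arm_command, never from a script. Its argument "increments" is text: rows parted by semicolons, each of 5 numbers parted by spaces: the closure, from 0 (fully open) to 1 (shut), then the shift along the tool's x, y, z in mm, then the turn about the tool's z in rad. A call has 1 to 5 rows; each row is the pose to reach, as a shift and turn from the pose commanded when the call began, along the tool's axes at that moment; what a row does not reach only later rows make up. A row lasts 1/10 s, in which the tool goes at most 50 mm and 8.59 degrees, less where a joint would pass 70% of its speed; a pose out of reach is approached as far as the arm can. A call with a gripper value outside its range is refused whole. The fingers move at their own pace and stop on an object; "grip_force" is the grip in N (left out, the last holds). Time passes only in rows, so rows that repeat a pose let the fingers close. It gives the time, the measured TCP pose, the force, the opening and the grip force at its end, in the units of the state.
- robot.read_state(): the state, without advancing time (a new reading comes with each control period).
- robot.read_camera(name): name is "scene" or "top" or "wrist"; returns the picture (420x560x3 uint8, blue, green, red); there is no depth.
- robot.camera_model(name): a dict with "fx", "fy", "cx", "cy" (pixels), "eye" and "rotation" of the camera in the world. Camera axes: x right, y down, z forward; pixel columns grow to the right and rows downward; lengths in m; the calibration is good to about 2 mm. A picture is of the moment at which its call begins: read the wrist's pose just before it. camera_model takes no time and is no camera call; for the wrist camera it gives the pose at the moment of the call.
- robot.close_job(): hands the job in; it is judged then, once.
The state is a dict: "t": time; "q": joint angles; "dq": joint speeds; "joint_torque": joint torques, N m; "tool_pos": TCP position; "orientation": TCP orientation; "force": force on the tool from outside, world axes, zero at the start; "wrist_torque": the same for the moment, N m; "opening": finger opening in m; "gripper_force": force on a finger pad.
Only numpy, scipy, OpenCV 4.12 (cv2) and the standard library are available. Lean on these libraries where they do the work, as an engineer would, in place of code of your own. Each camera call takes 0.05 s, during which the arm holds its last target. There are 200 camera calls.

## Working session

There is one attempt and no reset: what is moved stays moved. The work goes in short steps, Python scripts to look and compute and a tool call to move; the robot and the scene stay as the last step left them, time stands still between calls to the robot, and variables do not carry over. Pictures are saved under pics/ and viewed, at most 14 in all, crops included, and the job is handed in when it is done.

Besides the shell and the picture viewer there is one more tool, called as name(argument=value, ...), one argument or row to a line, values as JSON. arm_command: Moves the arm, as the interface text tells. Its arguments: {"type":"object","properties":{"increments":{"type":"string"},"grip_force":{"type":"number"}},"required":["increments"]}

```bash
ls; mkdir -p pics; cat > h.py <<'E'
import numpy as np, cv2
from plant import robot
from scipy.spatial.transform import Rotation as R
def ray(cm,u,v):
    d=np.array([(u-cm["cx"])/cm["fx"],(v-cm["cy"])/cm["fy"],1.0])
    return np.array(cm["eye"]),np.array(cm["rotation"])@d
def onz(cm,u,v,z):
    e,d=ray(cm,u,v); return e+d*(z-e[2])/d[2]
def px(cm,p):
    c=np.array(cm["rotation"]).T@(np.array(p)-np.array(cm["eye"]))
    return np.array([cm["fx"]*c[0]/c[2]+cm["cx"],cm["fy"]*c[1]/c[2]+cm["cy"]])
def tri(rs):
    A=np.zeros((3,3));b=np.zeros(3)
    for e,d in rs:
        d=d/np.linalg.norm(d);P=np.eye(3)-np.outer(d,d);A+=P;b+=P@e
    return np.linalg.solve(A,b)
E
python3 - <<'E'
from h import *
np.set_printoptions(precision=4,suppress=True)
for n in("scene","top","wrist"):
    im=robot.read_camera(n);cm=robot.camera_model(n);cv2.imwrite(f"pics/{n}0.png",im);print(n,cm)
s=robot.read_state();print(s)
E
```

```text
pics
scene {'fx': 527.7443201504464, 'fy': 527.7443201504464, 'cx': 298.67068695503957, 'cy': 212.3553980508633, 'eye': array([ 1.6807, -0.523 ,  1.1997]), 'rotation': array([-1.9194, -1.2957,  0.6203])}
top {'fx': 420.75158837516716, 'fy': 420.75158837516716, 'cx': 283.11792718590345, 'cy': 206.63502906901482, 'eye': array([ 0.3766, -0.0501,  1.4019]), 'rotation': array([-2.1625,  2.1546, -0.1057])}
wrist {'fx': 358.47633660294525, 'fy': 358.47633660294525, 'cx': 282.9251120965771, 'cy': 210.92639685256822, 'eye': array([0.1818, 0.5757, 0.3835]), 'rotation': array([2.4469, 1.5815, 0.2069])}
{'t': 0.15, 'q': array([ 1.0636,  0.131 ,  1.489 , -0.    ,  1.523 , -0.0854]), 'dq': array([-0.0016, -0.0026, -0.0027, -0.0011, -0.0001,  0.0006]), 'joint_torque': array([  0.0013, -56.0473, -49.2337,   0.0769,   0.0306,  -0.0001]), 'tool_pos': array([0.2454, 0.5471, 0.2428]), 'orientation': array([-0.6576, -3.0716,  0.0021]), 'force': array([-0.1594, -0.1769, -0.2199]), 'wrist_torque': array([-0.0211, -0.0126,  0.0272]), 'gripper_force': 0.0, 'opening': 0.09300358890345913}
```

```bash
sed -i 's/np.array(cm\["rotation"\])/R.from_rotvec(cm["rotation"]).as_matrix()/g' h.py; python3 -c "
import cv2
for n in ('top','scene'):
    cv2.imwrite(f'pics/{n}0b.png',cv2.resize(cv2.imread(f'pics/{n}0.png'),(800,600),interpolation=2))"
```

```text
(no output)
```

View pics/top0b.png

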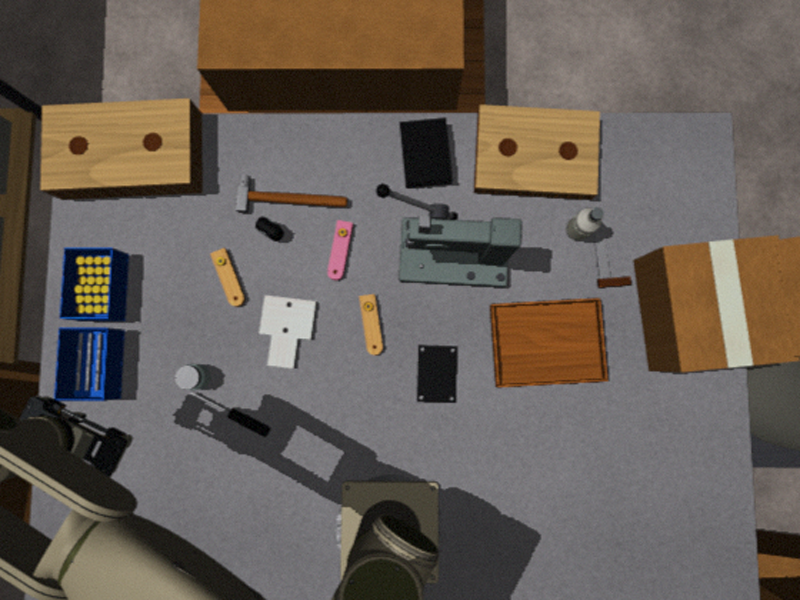

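View pics/scene0b.png

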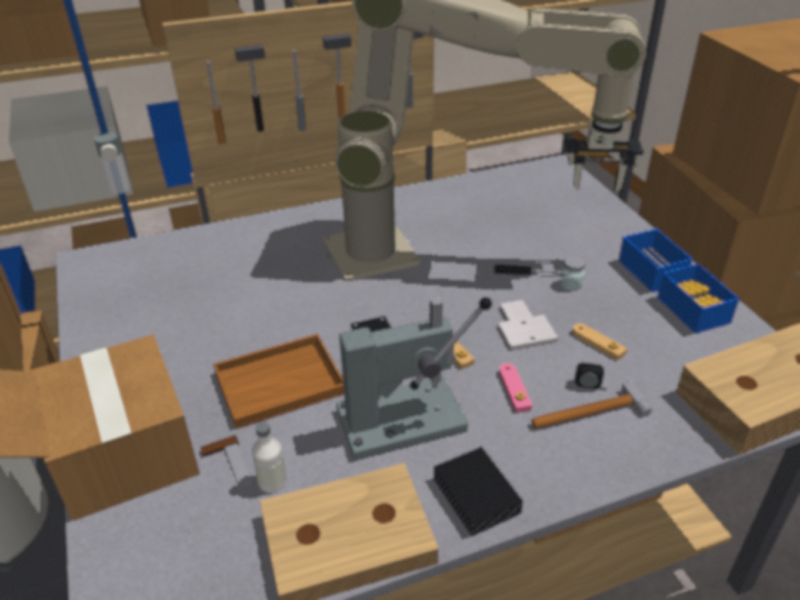

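The top view (800 px wide) shows the plate at (288,330), tail towards the robot. The press is at (450,250), with its ball at (383,190), and the tray is at (548,342). Candidates for the blanks:
- Beech (227,277): blank, brass insert at its upper end.
- Beech (371,323): blank, brass insert at its upper end.
- Pink (341,250): look-alike, leave alone.
- Large beech blocks (120,147) and (537,150): furniture, not blanks.

For the plate, the candidates are the white T (288,330), which is the plate, and the black bracket (437,373), which is not. I'll measure these coarsely.

```bash
cat > coarse.py <<'E'
from h import *
np.set_printoptions(precision=4,suppress=True)
im=cv2.imread("pics/top0.png");cm=robot.camera_model("top")
hsv=cv2.cvtColor(im,cv2.COLOR_BGR2HSV)
def blobs(name,lo,hi,z,amin):
    m=cv2.inRange(hsv,lo,hi)
    for c in cv2.findContours(m,0,2)[0]:
        if cv2.contourArea(c)>amin:
            w=np.array([onz(cm,*p[0],z)[:2] for p in c],np.float32)
            r=cv2.minAreaRect(w);print(name,np.round(cv2.minAreaRect(c)[0]),"c",np.round(r[0],3),"size",np.round(r[1],3),"ang",round(r[2],1))
blobs("beech",(12,90,120),(28,200,255),.018,150)
blobs("white",(0,0,170),(179,40,255),.015,300)
blobs("tray",(4,120,60),(14,255,200),.032,2000)
blobs("press",(70,10,40),(100,90,140),.1,300)
for n,u,v,z in[("bolt1",470,275,.03),("footBL",400,281,.03),("footBR",508,287,.03),("footTL",401,218,.03),("ball",383,190,.32),("hole1",289,305,.015),("hole2",285,330,.015),("ins1",221.5,257.5,.022),("ins2",368,307,.022)]:
    print(n,onz(cm,u*.7,v*.7,z))
s=robot.read_state();w=robot.camera_model("wrist");T=R.from_rotvec(s["orientation"]).as_matrix()
print("cam in tool",T.T@(w["eye"]-s["tool_pos"]),T.T@R.from_rotvec(w["rotation"]).as_matrix())
E
python3 coarse.py
```

```text
beech [384. 239.] c [ 0.424 -0.362] size [0.174 0.223] ang 3.4
beech [260. 227.] c [0.463 0.045] size [0.14  0.036] ang 8.8
beech [159. 194.] c [0.571 0.382] size [0.14  0.036] ang 22.9
beech [486. 214.] c [ 0.508 -0.699] size [0.291 0.105] ang 5.7
beech [536. 210.] c [ 0.527 -0.885] size [0.292 0.152] ang 5.6
beech [376. 104.] c [ 0.882 -0.346] size [0.288 0.205] ang 86.6
beech [ 80. 100.] c [0.895 0.665] size [0.21  0.357] ang 2.9
beech [156.  72.] c [0.994 0.409] size [0.114 0.04 ] ang 89.9
beech [230.  23.] c [1.172 0.154] size [0.644 0.174] ang 89.8
white [199. 232.] c [0.445 0.244] size [0.118 0.159] ang 83.6
white [511. 212.] c [ 0.517 -0.782] size [0.291 0.055] ang 5.7
tray [384. 240.] c [ 0.423 -0.359] size [0.189 0.252] ang 3.5
press [322. 175.] c [ 0.622 -0.154] size [0.264 0.156] ang 86.8
bolt1 [ 0.5761 -0.1831  0.03  ]
footBL [ 0.5617 -0.022   0.03  ]
footBR [ 0.5485 -0.27    0.03  ]
footTL [ 0.7098 -0.0236  0.03  ]
ball [0.6921 0.0043 0.32  ]
hole1 [0.5068 0.2359 0.015 ]
hole2 [0.4487 0.2437 0.015 ]
ins1 [0.617  0.3953 0.022 ]
ins2 [0.5021 0.0516 0.022 ]
cam in tool [ 0.0698 -0.0001 -0.1406] [[-0.0016 -0.9658 -0.2593]
 [ 1.     -0.0015 -0.0003]
 [-0.0001 -0.2593  0.9658]]
```

View pics/wrist0.png

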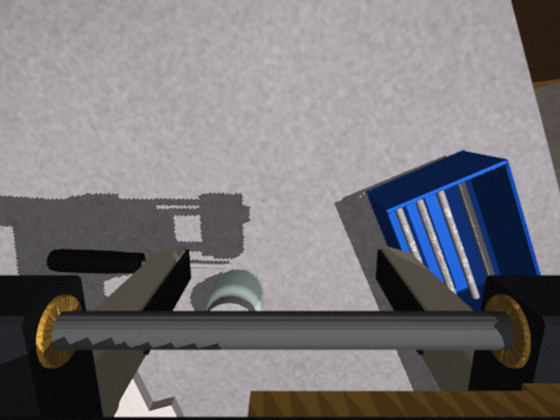

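```bash
cat > mv.py <<'E'
import sys
from h import *
s=robot.read_state();T=R.from_rotvec(s["orientation"]).as_matrix()
p=s["tool_pos"];yaw=np.degrees(np.arctan2(T[1,0],T[0,0]))
print("now",np.round(p*1000,1),"yaw",round(yaw,2),"tilt",np.round(T[:2,2],4),"q",np.round(s["q"],2),"F",np.round(s["force"],1),"open",round(s["opening"]*1000,1),"t",s["t"])
a=list(map(float,sys.argv[1:]))
for i in range(0,len(a),4):
    x,y,z,w=a[i:i+4]   # mm, deg of tool x axis; chained targets
    dy=(yaw-w+180)%360-180
    d=T.T@(np.array([x,y,z])-p*1000)
    print("->",a[i:i+4],"inc",np.round(d,1),"turn",round(np.radians(dy),4))
    p=np.array([x,y,z])/1000;yaw=w;c,sn=np.cos(np.radians(w)),np.sin(np.radians(w));T=np.array([[c,sn,0],[sn,-c,0],[0,0,-1.]])
E
python3 mv.py 470 244 250 173 470 174 250 173
```

```text
now [245.4 547.1 242.8] yaw 155.83 tilt [-0.0007 -0.0012] q [ 1.06  0.13  1.49 -0.    1.52 -0.09] F [-0.2 -0.2 -0.2] open 93.0 t 0.15
-> [470.0, 244.0, 250.0, 173.0] inc [-329.  -184.6   -6.9] turn -0.2996
-> [470.0, 174.0, 250.0, 173.0] inc [ -8.5 -69.5   0. ] turn 0.0
```

arm_command(
  increments="0 -40 -22 0 -0.07; 0 -80 -45 0 -0.15; 0 -120 -67 0 -0.2; 0 -160 -90 0 -0.25; 0 -165 -92 -7 -0.3",
)

```text
t: 0.65
tool_pos: [0.3606, 0.3918, 0.2494]
orientation: [-0.194, -3.135, 0.005]
force: [-0.5, 1.2, 0.1]
opening: 0.093
gripper_force: 0.0
```

```bash
python3 mv.py 470 244 250 173 470 174 250 173
```

```text
now [360.6 391.8 249.4] yaw 172.91 tilt [-0.0007 -0.0029] q [ 0.73 -0.05  1.67 -0.    1.53 -0.72] F [-0.5  1.2  0.1] open 93.0 t 0.65
-> [470.0, 244.0, 250.0, 173.0] inc [-126.9 -133.2   -0.2] turn -0.0016
-> [470.0, 174.0, 250.0, 173.0] inc [ -8.5 -69.5   0. ] turn 0.0
```

arm_command(
  increments="0 -32 -33 0 0; 0 -64 -66 0 0; 0 -96 -100 0 0; 0 -127 -133 0 0; 0 -127 -133 0 0",
)

```text
t: 1.15
tool_pos: [0.4709, 0.2441, 0.2503]
orientation: [0.2, 3.135, -0.003]
force: [-0.6, 0.7, 0.2]
opening: 0.0931
gripper_force: 0.0
```

```bash
cat > snap.py <<'E'
import sys,pickle
from h import *
n=sys.argv[1];cams=sys.argv[2:] or ["wrist"]
for c in cams:
    cm=robot.camera_model(c);im=robot.read_camera(c)
    cv2.imwrite(f"pics/{n}_{c}.png",im);pickle.dump(cm,open(f"pics/{n}_{c}.pkl","wb"))
E
python3 snap.py p1; python3 mv.py
```

```text
now [469.5 246.3 250.2] yaw 172.76 tilt [-0.0005 -0.0005] q [ 0.39 -0.06  1.67 -0.    1.53 -1.06] F [-0.5  1.   0.9] open 93.0 t 1.2
```

arm_command(
  increments="0 0 -35 0 0; 0 0 -70 0 0; 0 0 -70 0 0; 0 0 -70 0 0",
)

```text
t: 1.6
tool_pos: [0.4594, 0.1796, 0.2507]
orientation: [-0.192, -3.136, -0.001]
force: [0.9, 0.5, 0.2]
opening: 0.0931
gripper_force: 0.0
```

```bash
python3 snap.py p2; python3 mv.py; python3 -c "
import cv2,numpy as np
a=cv2.imread('pics/p1_wrist.png');b=cv2.imread('pics/p2_wrist.png')
cv2.imwrite('pics/p12.png',cv2.resize(np.vstack([a[:300],b[:300]]),(560,600)))"
```

```text
now [459.5 180.1 250.7] yaw 173.05 tilt [0.     0.0007] q [ 0.27 -0.16  1.77  0.    1.54 -1.18] F [-0.3  0.1 -0.6] open 93.1 t 1.65
```

View pics/p12.png

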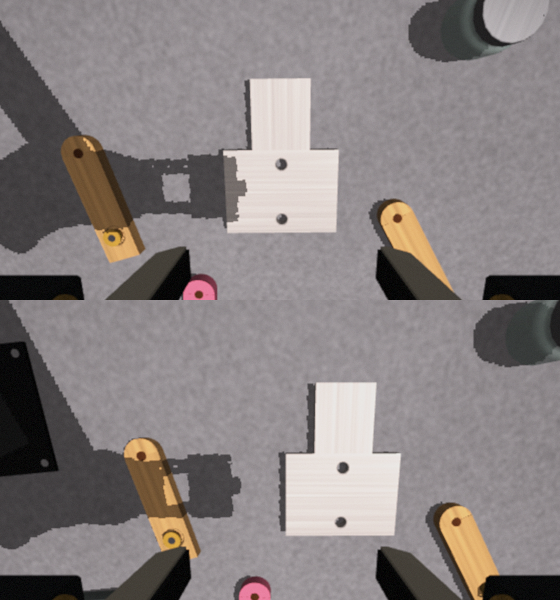

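The close crop shows the white T plate, with holes at (281,164) and (281,219) in view 1 and (343,168) and (341,222) in view 2. Two beech blanks and the pink look-alike are separate from it. Next I triangulate the plate and both blanks.

```bash
cat > plate.py <<'E'
from h import *
import pickle
np.set_printoptions(precision=4,suppress=True)
V=[(cv2.imread(f"pics/{n}_wrist.png"),pickle.load(open(f"pics/{n}_wrist.pkl","rb"))) for n in("p1","p2")]
def dark(im,u,v,r=9):
    g=cv2.cvtColor(im,6)[int(v)-r:int(v)+r+1,int(u)-r:int(u)+r+1].astype(float)
    w=np.clip((g.min()+np.median(g))/2-g,0,None)
    y,x=np.mgrid[-r:r+1,-r:r+1];return int(u)+(w*x).sum()/w.sum(),int(v)+(w*y).sum()/w.sum()
def pt(a,b,f=True):
    q=[dark(V[0][0],*a),dark(V[1][0],*b)] if f else [a,b]
    return q,tri([ray(V[i][1],*q[i]) for i in(0,1)])
for n,a,b,f in[("h5",(281,164),(343,168),1),("h65",(281,219),(341,222),1),("tailL",(250,79.5),(316,82.5),0),("tailR",(311,79.5),(376.5,83),0),("wideBL",(227,232.5),(286,235),0),("wideBR",(337,232.5),(395.5,236),0),("A hole",(78,153),(141,156),1),("B hole",(397,218),(456,222),1)]:
    q,X=pt(a,b,f);print(n,np.round(q,1).tolist(),X,[onz(V[i][1],*q[i],.015 if n[1]!=' ' else .018)[:2] for i in(0,1)])
E
python3 plate.py
```

```text
h5 [[282.1, 164.2], [343.0, 167.4]] [0.4518 0.2445 0.0102] [array([0.4512, 0.2446]), array([0.451 , 0.2438])]
h65 [[282.2, 219.2], [340.7, 221.9]] [0.5116 0.2369 0.0118] [array([0.5108, 0.237 ]), array([0.5105, 0.2365])]
tailL [[250.0, 79.5], [316.0, 82.5]] [0.3637 0.224  0.0146] [array([0.3641, 0.2239]), array([0.3635, 0.224 ])]
tailR [[311.0, 79.5], [376.5, 83.0]] [0.3715 0.2839 0.0131] [array([0.3718, 0.2837]), array([0.3713, 0.2835])]
wideBL [[227.0, 232.5], [286.0, 235.0]] [0.5172 0.1752 0.018 ] [array([0.5182, 0.1745]), array([0.5181, 0.1751])]
wideBR [[337.0, 232.5], [395.5, 236.0]] [0.533  0.2947 0.0176] [array([0.5338, 0.295 ]), array([0.5342, 0.2954])]
A hole [[77.7, 153.1], [140.9, 157.1]] [0.4131 0.0367 0.0184] [array([0.4124, 0.0367]), array([0.4139, 0.0363])]
B hole [[397.0, 218.0], [456.0, 221.7]] [0.5247 0.3605 0.0179] [array([0.5245, 0.3605]), array([0.5248, 0.3605])]
```

```bash
python3 mv.py 530 -30 250 177 530 -120 250 177
```

```text
now [459.5 180.1 250.7] yaw 173.05 tilt [0.     0.0007] q [ 0.27 -0.16  1.77  0.    1.54 -1.18] F [-0.3  0.1 -0.6] open 93.1 t 1.65
-> [530.0, -30.0, 250.0, 177.0] inc [ -95.4 -200.     0.5] turn -0.069
-> [530.0, -120.0, 250.0, 177.0] inc [ -4.7 -89.9   0. ] turn 0.0
```

arm_command(
  increments="0 -20 -42 0 -0.02; 0 -40 -84 0 -0.04; 0 -60 -125 0 -0.069; 0 -80 -167 0 -0.069; 0 -95 -200 0 -0.069",
)

```text
t: 2.15
tool_pos: [0.5308, -0.0318, 0.2505]
orientation: [0.081, 3.14, 0.0]
force: [-0.4, 0.3, -0.0]
opening: 0.0931
gripper_force: 0.0
```

arm_command(
  increments="0 0 0 0 0; 0 0 0 0 0",
)

```text
t: 2.35
tool_pos: [0.5301, -0.0302, 0.2502]
orientation: [-0.084, -3.14, -0.001]
force: [-0.6, 0.3, -0.1]
opening: 0.0929
gripper_force: 0.0
```

```bash
python3 snap.py q1; python3 mv.py
```

```text
now [529.9 -29.6 250.3] yaw 177.03 tilt [-0.0007  0.0008] q [-0.15 -0.06  1.67  0.    1.53 -1.67] F [0.4 0.  1. ] open 93.3 t 2.4
```

arm_command(
  increments="0 -2 -45 0 0; 0 -5 -90 0 0; 0 -5 -90 0 0; 0 -5 -90 0 0",
)

```text
t: 2.8
tool_pos: [0.5302, -0.12, 0.2505]
orientation: [-0.083, -3.14, -0.001]
force: [0.3, 0.2, -0.3]
opening: 0.0926
gripper_force: 0.0
```

```bash
python3 snap.py q2; python3 mv.py;  python3 -c "
import cv2,numpy as np
a=cv2.imread('pics/q1_wrist.png');b=cv2.imread('pics/q2_wrist.png')
c=np.hstack([a[120:370,150:410],b[120:370,150:410]])
cv2.imwrite('pics/q12.png',cv2.resize(c,(780,375),interpolation=2))"
```

```text
now [ 530.3 -119.4  250.6] yaw 177.04 tilt [-0.0001  0.0009] q [-0.32 -0.03  1.64  0.    1.53 -1.84] F [0.6 0.6 0.5] open 92.7 t 2.85
```

View pics/q12.png

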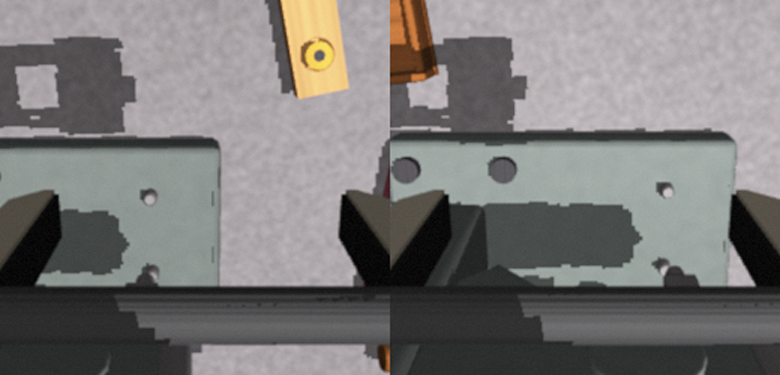

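```bash
python3 -c "
import cv2,numpy as np
a=cv2.imread('pics/q1_wrist.png');b=cv2.imread('pics/q2_wrist.png')
f=lambda i,u,v:cv2.resize(i[v-15:v+15,u-20:u+20],(400,300),interpolation=0)
cv2.imwrite('pics/pegs.png',np.vstack([np.hstack([f(a,249,252),f(b,334,247)]),np.hstack([f(a,251,298),f(b,331,296)])]))"
```

```text
(no output)
```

View pics/pegs.png

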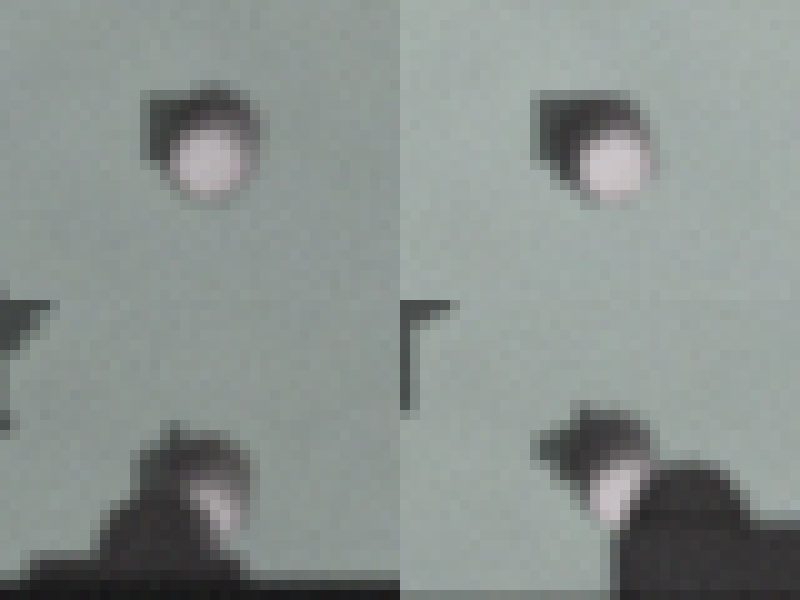

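```bash
python3 - <<'E'
from h import *
import pickle
np.set_printoptions(precision=4,suppress=True)
C=[pickle.load(open(f"pics/{n}_wrist.pkl","rb")) for n in("q1","q2")]
P={}
for n,a,b,z in[("m40",(249.4,252.3),(334.9,247.5),.04),("p20",(251,303.2),(333,301),.04),("corner",(150+218/1.5,120+147/1.5),(150+343/1.5,120+143/1.5),.03)]:
    print(n,tri([ray(C[0],*a),ray(C[1],*b)]),onz(C[0],*a,z)[:2],onz(C[1],*b,z)[:2])
    P[n]=(onz(C[0],*a,z)+onz(C[1],*b,z))[:2]/2
d=P["p20"]-P["m40"];yaw=np.arctan2(d[1],d[0]);print("len",np.hypot(*d),"yaw",np.degrees(yaw))
# foot front edge at z=.03 (tail side): rows where grey starts
for im,cm in((cv2.imread("pics/q2_wrist.png"),C[1]),):
    for u in(160,200,240,280,320,350):
        col=im[190:235,u].astype(int)
        print(u,[int(x) for x in col.mean(1)][15:35])
E
```

```text
m40 [ 0.5974 -0.0699  0.0387] [ 0.5969 -0.0698] [ 0.5968 -0.0701]
p20 [ 0.6584 -0.073   0.0382] [ 0.656  -0.0727] [ 0.6587 -0.0732]
corner [ 0.5694 -0.0197  0.0195] [ 0.5652 -0.0199] [ 0.5674 -0.0224]
len 0.060572307179045395 yaw -2.8543229810883597
160 [187, 145, 94, 67, 44, 46, 49, 51, 71, 108, 132, 142, 151, 161, 163, 164, 164, 165, 165, 112]
200 [87, 87, 79, 59, 45, 45, 48, 52, 52, 66, 102, 137, 152, 160, 163, 163, 167, 164, 164, 166]
240 [181, 157, 109, 59, 45, 51, 48, 50, 57, 68, 77, 123, 153, 164, 166, 167, 166, 165, 165, 167]
280 [190, 188, 140, 67, 42, 48, 49, 55, 72, 106, 129, 140, 154, 165, 170, 167, 168, 169, 167, 165]
320 [164, 150, 114, 65, 49, 49, 50, 56, 77, 109, 131, 141, 152, 165, 169, 167, 168, 169, 168, 167]
350 [181, 137, 83, 58, 46, 44, 48, 53, 75, 111, 132, 146, 154, 167, 168, 165, 165, 165, 168, 167]
```

```bash
python3 mv.py 412 249 120 172.6 412 249 28 172.6
```

```text
now [ 530.3 -119.4  250.6] yaw 177.04 tilt [-0.0001  0.0009] q [-0.32 -0.03  1.64  0.    1.53 -1.84] F [0.6 0.6 0.5] open 92.7 t 2.85
-> [412.0, 249.0, 120.0, 172.6] inc [137.1 361.7 130.9] turn 0.0775
-> [412.0, 249.0, 28.0, 172.6] inc [ 0.  0. 92.] turn 0.0
```

arm_command(
  increments="0 16 45 0 0.02; 0 33 90 0 0.04; 0 50 135 0 0.06; 0 66 180 0 0.077; 0 68 190 0 0.077",
)

```text
t: 3.35
tool_pos: [0.4703, 0.0779, 0.2509]
orientation: [-0.194, -3.136, -0.003]
force: [-0.5, 1.2, -0.4]
opening: 0.0929
gripper_force: 0.0
```

arm_command(
  increments="0 17 45 0 0; 0 35 90 0 0; 0 50 135 30 0; 0 69 172 75 0; 0 69 172 110 0",
)

```text
t: 3.85
tool_pos: [0.4258, 0.2563, 0.1418]
orientation: [0.196, 3.131, 0.006]
force: [0.1, -0.7, -0.7]
opening: 0.0931
gripper_force: 0.0
```

```bash
python3 mv.py 412 249 60 172.6 412 249 28 172.6
```

```text
now [425.8 256.3 141.8] yaw 172.85 tilt [0.0044 0.0032] q [ 0.44 -0.08  1.89  0.    1.32 -1.01] F [ 0.1 -0.7 -0.7] open 93.1 t 3.85
-> [412.0, 249.0, 60.0, 172.6] inc [13.1 -9.3 81.7] turn 0.0043
-> [412.0, 249.0, 28.0, 172.6] inc [ 0.  0. 32.] turn 0.0
```

arm_command(
  increments="0 0 0 0 0; 0 0 0 0 0",
)

```text
t: 4.05
tool_pos: [0.425, 0.2519, 0.1405]
orientation: [-0.2, -3.133, 0.002]
force: [-0.2, -0.4, 0.8]
opening: 0.0932
gripper_force: 0.0
```

```bash
python3 mv.py 412 249 60 172.6 412 249 28 172.6
```

```text
now [425.  251.9 140.5] yaw 172.7 tilt [-0.002  -0.0012] q [ 0.43 -0.08  1.9  -0.    1.33 -1.01] F [-0.2 -0.4  0.8] open 93.2 t 4.05
-> [412.0, 249.0, 60.0, 172.6] inc [12.4 -4.5 80.5] turn 0.0017
-> [412.0, 249.0, 28.0, 172.6] inc [ 0.  0. 32.] turn 0.0
```

arm_command(
  increments="0 12.5 -4.5 45 0; 0 12.5 -4.5 85 0; 0 12.5 -4.5 105 0; 0 12.5 -4.5 112 0; 0 12.5 -4.5 112 0",
)

```text
t: 4.55
tool_pos: [0.4146, 0.2488, 0.0302]
orientation: [0.205, 3.133, 0.001]
force: [-0.9, 1.4, 0.1]
opening: 0.0928
gripper_force: 0.0
```

```bash
python3 mv.py 412 249 28 172.6
```

```text
now [414.6 248.8  30.2] yaw 172.52 tilt [0.0017 0.0007] q [ 0.43  0.04  2.   -0.    1.1  -1.01] F [-0.9  1.4  0.1] open 92.8 t 4.55
-> [412.0, 249.0, 28.0, 172.6] inc [ 2.6 -0.2  2.2] turn -0.0014
```

arm_command(
  increments="0.2 1 0 1 0; 0.4 1 0 1 0; 0.6 1 0 1 0; 0.6 1 0 1 0; 0.6 1 0 1 0",
  grip_force=55,
)

```text
t: 5.05
tool_pos: [0.4124, 0.249, 0.0281]
orientation: [0.203, 3.134, 0.0]
force: [-0.8, -0.6, 3.7]
opening: 0.0591
gripper_force: 55.0
```

arm_command(
  increments="0.6 0 0 0 0; 0.6 0 0 0 0; 0.6 0 0 -10 0; 0.6 0 0 -20 0; 0.6 0 0 -20 0",
)

```text
t: 5.55
tool_pos: [0.4128, 0.2493, 0.049]
orientation: [0.204, 3.134, 0.001]
force: [0.4, -0.6, -6.0]
opening: 0.0596
gripper_force: 55.0
```

```bash
python3 mv.py
```

```text
now [412.8 249.3  49. ] yaw 172.57 tilt [0.0015 0.0008] q [ 0.44  0.    2.    0.    1.14 -1.  ] F [ 0.4 -0.6 -6. ] open 59.6 t 5.55
```

```bash
python3 mv.py 440 -62 82 177
```

```text
now [412.8 249.3  49. ] yaw 172.57 tilt [0.0015 0.0008] q [ 0.44  0.    2.    0.    1.14 -1.  ] F [ 0.4 -0.6 -6. ] open 59.6 t 5.55
-> [440.0, -62.0, 82.0, 177.0] inc [ -67.3 -305.1  -33.3] turn -0.0774
```

arm_command(
  increments="0.6 0 -10 -15 0; 0.6 -6 -35 -33 -0.01; 0.6 -13 -65 -33 -0.02; 0.6 -20 -95 -33 -0.03; 0.6 -28 -130 -33 -0.04",
)

```text
t: 6.05
tool_pos: [0.4227, 0.1156, 0.0806]
orientation: [-0.139, -3.139, -0.0]
force: [0.1, -0.6, -7.0]
opening: 0.0594
gripper_force: 55.0
```

arm_command(
  increments="0.6 -8 -35 0 -0.01; 0.6 -16 -70 0 -0.02; 0.6 -24 -105 0 -0.03; 0.6 -30 -135 0 -0.037; 0.6 -35 -155 0 -0.037",
)

```text
t: 6.55
tool_pos: [0.4436, -0.0432, 0.0804]
orientation: [-0.085, -3.14, 0.001]
force: [0.6, 0.3, -6.6]
opening: 0.0592
gripper_force: 55.0
```

arm_command(
  increments="0.6 -2 -10 0 0; 0.6 -5 -18 0 0; 0.6 -5 -20 0 0; 0.6 -5 -20 0 0; 0.6 -5 -20 0 0",
)

```text
t: 7.05
tool_pos: [0.4478, -0.0606, 0.0805]
orientation: [-0.082, -3.14, -0.001]
force: [-0.0, -0.3, -5.5]
opening: 0.0591
gripper_force: 55.0
```

```bash
python3 mv.py 440 -62 82 177; python3 snap.py r1 wrist top scene; python3 -c "
import cv2,numpy as np
a=cv2.imread('pics/r1_wrist.png');b=cv2.imread('pics/r1_scene.png')
cv2.imwrite('pics/r1.png',np.hstack([a,cv2.resize(b[150:400,180:420],(403,420))])[:, :].copy() if 0 else np.hstack([cv2.resize(a,(400,300)),cv2.resize(b[180:330,190:390],(400,300))]))"
```

```text
now [447.8 -60.6  80.5] yaw 177.02 tilt [-0.0004  0.0004] q [-0.25 -0.13  2.06  0.    1.21 -1.77] F [-0.  -0.3 -5.5] open 59.1 t 7.05
-> [440.0, -62.0, 82.0, 177.0] inc [ 7.7 -1.8 -1.5] turn 0.0004
```

View pics/r1.png

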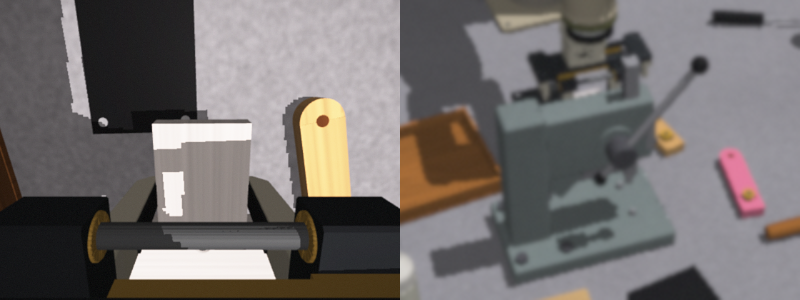

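```bash
cat > chk.py <<'E'
import sys,pickle
from h import *
im=cv2.imread("pics/r1_wrist.png");g=cv2.cvtColor(im,6)
Rc=np.array([[-.0016,-.9658,-.2593],[1,-.0015,-.0003],[-.0001,-.2593,.9658]]);e=np.array([69.8,-.1,-140.6])
cm=pickle.load(open("pics/r1_wrist.pkl","rb"))
for p in(-8,-4,-2,0,2,4,8):
    c,s=np.cos(np.radians(p)),np.sin(np.radians(p));o=[]
    for y in(-30,30):
        q=np.array([45.6*c-13*s*0,y,13-45.6*s]);k=Rc.T@(q-e);o+=[cm["fx"]*k[0]/k[2]+cm["cx"],cm["fy"]*k[1]/k[2]+cm["cy"]]
    print(p,np.round(o,1))
print("row prof", g[155:185,300].tolist()); r=g[177].astype(int); print(r[200:225].tolist(), r[340:362].tolist())
E
python3 chk.py
```

```text
-8 [216.4 171.6 350.1 171.4]
-4 [215.  172.  351.4 171.8]
-2 [214.3 172.4 352.1 172.2]
0 [213.7 172.9 352.8 172.7]
2 [213.  173.5 353.5 173.3]
4 [212.3 174.3 354.2 174.1]
8 [210.9 176.3 355.6 176.1]
row prof [189, 192, 193, 193, 192, 191, 187, 188, 187, 190, 189, 173, 127, 89, 85, 83, 85, 146, 233, 246, 245, 244, 244, 244, 244, 245, 244, 244, 244, 244]
[16, 13, 16, 13, 15, 14, 15, 15, 14, 14, 15, 13, 80, 221, 248, 247, 247, 247, 247, 248, 248, 246, 245, 245, 244] [247, 249, 249, 250, 250, 250, 249, 248, 248, 249, 250, 250, 232, 190, 187, 191, 188, 188, 188, 190, 189, 184]
```

arm_command(
  increments="0.6 -30 -0.5 0 0; 0.6 -60 -1 0 0; 0.6 -90 -1.5 0 0; 0.6 -105 -1.5 0 0; 0.6 -110 -1.5 0 0",
)

```text
t: 7.7
tool_pos: [0.5592, -0.0684, 0.0807]
orientation: [0.082, 3.14, -0.0]
force: [-0.0, 1.1, -6.1]
opening: 0.0595
gripper_force: 55.0
```

arm_command(
  increments="0.6 0 0 0 0; 0.6 0 0 0 0",
)

```text
t: 7.9
tool_pos: [0.5567, -0.0683, 0.0801]
orientation: [-0.082, -3.139, -0.0]
force: [-0.3, 0.4, -6.4]
opening: 0.0593
gripper_force: 55.0
```

```bash
python3 mv.py 557.5 -67.9 68 177
```

```text
now [556.7 -68.3  80.1] yaw 176.99 tilt [-0.0015  0.0003] q [-0.21  0.17  1.76 -0.    1.22 -1.73] F [-0.3  0.4 -6.4] open 59.3 t 7.9
-> [557.5, -67.9, 68.0, 177.0] inc [-0.8  0.5 12.1] turn -0.0001
```

arm_command(
  increments="0.6 -0.8 0.5 5 0; 0.6 -0.8 0.5 10 0; 0.6 -0.8 0.5 12 0; 0.6 -0.8 0.5 14 0; 0.6 -0.8 0.5 16 0",
)

```text
t: 8.4
tool_pos: [0.5587, -0.0682, 0.0647]
orientation: [0.083, 3.14, 0.0]
force: [0.4, 1.7, -5.9]
opening: 0.0591
gripper_force: 55.0
```

```bash
python3 mv.py 557.5 -67.9 68 177
```

```text
now [558.7 -68.2  64.7] yaw 176.97 tilt [0.0005 0.0001] q [-0.21  0.19  1.76  0.    1.19 -1.73] F [ 0.4  1.7 -5.9] open 59.1 t 8.4
-> [557.5, -67.9, 68.0, 177.0] inc [ 1.2  0.2 -3.3] turn -0.0005
```

arm_command(
  increments="0.6 0 0 2 0; 0.6 0 0 4 0; 0.6 0 0 5.5 0; 0.6 0 0 6.5 0; 0.6 0 0 6.5 0",
)

```text
t: 8.9
tool_pos: [0.5587, -0.0682, 0.0583]
orientation: [0.083, 3.14, 0.0]
force: [-0.6, 1.9, -3.0]
opening: 0.0594
gripper_force: 55.0
```

```bash
python3 mv.py
```

```text
now [558.7 -68.2  58.3] yaw 176.98 tilt [ 0.0004 -0.    ] q [-0.21  0.2   1.77  0.    1.18 -1.73] F [-0.6  1.9 -3. ] open 59.4 t 8.9
```

arm_command(
  increments="0.3 0 0 0.5 0; 0 0 0 0 0; 0 0 0 0 0; 0 0 0 -20 0; 0 0 0 -60 0",
)

```text
t: 9.4
tool_pos: [0.5559, -0.0678, 0.1154]
orientation: [-0.083, -3.134, -0.002]
force: [1.2, 0.5, 0.5]
opening: 0.0912
gripper_force: 0.0
```

arm_command(
  increments="0 10 20 -40 0; 0 20 40 -80 0; 0 30 60 -120 0; 0 30 60 -120 0; 0 30 60 -120 0",
)

```text
t: 9.9
tool_pos: [0.5327, -0.0066, 0.24]
orientation: [0.081, 3.137, -0.001]
force: [-1.1, -0.7, -0.5]
opening: 0.0934
gripper_force: 0.0
```

```bash
python3 mv.py; python3 snap.py s1 wrist top;python3 -c "
import cv2,numpy as np
a=cv2.imread('pics/s1_wrist.png');b=cv2.imread('pics/s1_top.png')
cv2.imwrite('pics/s1.png',np.vstack([a[:330],cv2.resize(b[130:290,120:440],(560,280))])[:600])"
```

```text
now [532.7  -6.6 240. ] yaw 177.03 tilt [ 0.004  -0.0007] q [-0.11 -0.05  1.68 -0.    1.51 -1.63] F [-1.1 -0.7 -0.5] open 93.4 t 9.9
```

View pics/s1.png

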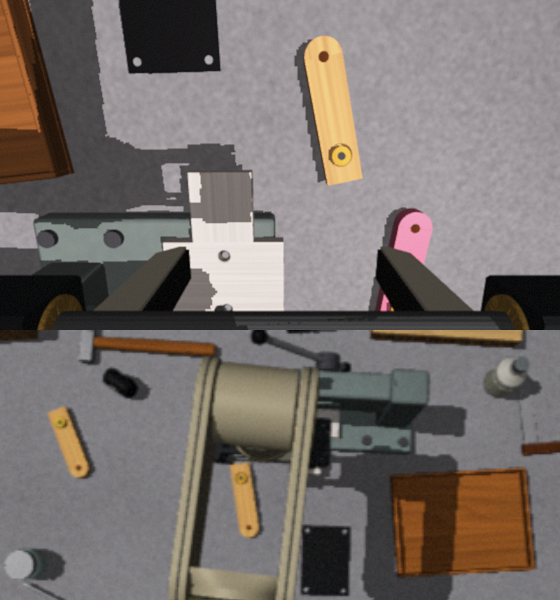

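The plate is on its pegs: the peg tops show in the holes at (224,255) and (223,309), and the tail corners are at (188,172) and (253,172). I'll check its position and height, then measure blank A at (330,110) with its insert at (341,155).

```bash
cat > m.py <<'E'
from h import *
import pickle
np.set_printoptions(precision=4,suppress=True)
im=cv2.imread("pics/s1_wrist.png");cm=pickle.load(open("pics/s1_wrist.pkl","rb"))
ex=np.array([.9986,-.0523,0]);ey=np.array([.0523,.9986,0]);S=np.array([.5918,-.0697,0])
for z in(.045,.05):
  for p in((-80,-30),(-80,30),(-10,-60),(-10,60)):
    print(z,p,px(cm,S+(p[0]*ex+p[1]*ey)/1000+[0,0,z]).round(1))
g=cv2.cvtColor(im,6)
print("tail row",g[165:182,200].tolist(),"cols",g[200,180:196].tolist(),g[178,245:262].tolist(),"wide",g[233:246,180].tolist(),g[233:246,270].tolist())
hsv=cv2.cvtColor(im,cv2.COLOR_BGR2HSV);m=cv2.inRange(hsv,(10,70,110),(30,255,255));m[:, :270]=0
c=max(cv2.findContours(cv2.morphologyEx(m,3,np.ones((5,5))),0,2)[0],key=cv2.contourArea)
w=np.array([onz(cm,*q[0],.018)[:2] for q in c],np.float32);print(cv2.minAreaRect(w), onz(cm,323.5,56.5,.018),onz(cm,341,155.5,.025))
E
python3 m.py
```

```text
0.045 (-80, -30) [188.4 171.4]
0.045 (-80, 30) [252.1 171.3]
0.045 (-10, -60) [163.2 241.5]
0.045 (-10, 60) [284.  241.4]
0.05 (-80, -30) [187.  172.2]
0.05 (-80, 30) [251.7 172.2]
0.05 (-10, -60) [161.5 243.2]
0.05 (-10, 60) [284.1 243.1]
tail row [77, 78, 78, 77, 77, 73, 69, 91, 111, 123, 160, 181, 181, 182, 183, 182, 181] cols [78, 70, 76, 75, 76, 76, 75, 76, 84, 159, 218, 232, 231, 230, 229, 230] [115, 116, 119, 117, 120, 157, 128, 102, 144, 160, 159, 161, 158, 159, 159, 159, 160] wide [140, 141, 137, 142, 113, 79, 71, 71, 80, 163, 220, 232, 232] [140, 139, 136, 102, 73, 73, 75, 70, 108, 202, 233, 230, 228]
((0.46437251567840576, 0.04455116391181946), (0.13994845747947693, 0.03691500425338745), 9.071901321411133) [0.4131 0.0369 0.018 ] [0.5055 0.0512 0.025 ]
```

```bash
python3 mv.py 430 39 130 189 430 39 28 189
```

```text
now [531.3  -7.  237. ] yaw 176.96 tilt [-0.0014 -0.0001] q [-0.11 -0.05  1.69 -0.    1.51 -1.63] F [-0.1  0.4  0.1] open 93.0 t 10.0
-> [430.0, 39.0, 130.0, 189.0] inc [103.5  40.6 107.1] turn -0.2101
-> [430.0, 39.0, 28.0, 189.0] inc [  0.   0. 102.] turn 0.0
```

arm_command(
  increments="0 30 12 20 -0.07; 0 60 24 45 -0.14; 0 90 36 75 -0.21; 0 103.5 40.5 107 -0.21; 0 103.5 40.5 107 -0.21",
)

```text
t: 10.5
tool_pos: [0.4247, 0.0394, 0.1247]
orientation: [0.246, -3.12, -0.002]
force: [-0.7, 0.2, -0.1]
opening: 0.0929
gripper_force: 0.0
```

arm_command(
  increments="0 0 0 0 0; 0 0 0 20 0; 0 0 0 40 0; 0 0 0 60 0; 0 0 0 60 0",
)

```text
t: 11.0
tool_pos: [0.4308, 0.0386, 0.0705]
orientation: [0.245, -3.13, -0.0]
force: [-1.1, 0.2, 0.4]
opening: 0.0926
gripper_force: 0.0
```

```bash
python3 mv.py 430 39 28 189
```

```text
now [430.8  38.6  70.5] yaw -171.06 tilt [-0.0019 -0.0001] q [-0.03 -0.17  2.11 -0.    1.2  -1.76] F [-1.1  0.2  0.4] open 92.6 t 11.0
-> [430.0, 39.0, 28.0, 189.0] inc [ 0.7  0.6 42.5] turn -0.001
```

arm_command(
  increments="0 0.7 0.5 20 0; 0 0.7 0.5 38 0; 0 0.7 0.5 42.5 0; 0.3 0.7 0.5 42.5 0; 0.7 0.7 0.5 42.5 0",
  grip_force=30,
)

```text
t: 11.5
tool_pos: [0.4312, 0.0394, 0.0302]
orientation: [-0.246, 3.13, -0.0]
force: [-0.2, -0.2, 1.4]
opening: 0.0817
gripper_force: 0.0
```

arm_command(
  increments="0.8 0 0 0 0; 0.8 0 0 0 0; 0.8 0 0 0 0; 0.8 0 0 0 0; 0.8 0 0 -20 0",
)

```text
t: 12.0
tool_pos: [0.4274, 0.0396, 0.0466]
orientation: [0.246, -3.127, -0.001]
force: [0.1, 0.3, -0.0]
opening: 0.0419
gripper_force: 0.0
```

```bash
python3 mv.py
```

```text
now [427.4  39.6  46.6] yaw -170.99 tilt [-0.005   0.0001] q [-0.03 -0.14  2.13 -0.    1.15 -1.76] F [ 0.1  0.3 -0. ] open 41.9 t 12.0
```

arm_command(
  increments="0.4 0 0 0 0; 0.4 0 0 0 0; 0.4 0 0 10 0; 0.4 0 0 20 0; 0.8 0 0 20 0",
)

```text
t: 12.5
tool_pos: [0.4276, 0.0396, 0.0259]
orientation: [0.246, -3.127, -0.001]
force: [-0.0, -1.0, -0.5]
opening: 0.0514
gripper_force: 0.0
```

arm_command(
  increments="0.8 0 0 0 0; 0.8 0 0 0 0; 0.8 0 0 0 0; 0.8 0 0 0 0; 0.8 0 0 0 0",
)

```text
t: 13.0
tool_pos: [0.4299, 0.0396, 0.0288]
orientation: [-0.247, 3.132, -0.0]
force: [-0.4, -1.0, -1.6]
opening: 0.0356
gripper_force: 30.0
```

```bash
python3 mv.py 430 39 100 189
```

```text
now [429.9  39.6  28.8] yaw -170.99 tilt [ 0.0003 -0.    ] q [-0.03 -0.1   2.14 -0.    1.1  -1.76] F [-0.4 -1.  -1.6] open 35.6 t 13.0
-> [430.0, 39.0, 100.0, 189.0] inc [ -0.   -0.6 -71.2] turn 0.0001
```

arm_command(
  increments="0.8 0 0 -25 0; 0.8 0 0 -60 0; 0.8 0 0 -80 0; 0.8 0 0 -80 0; 0.8 0 0 -80 0",
)

```text
t: 13.5
tool_pos: [0.4299, 0.0396, 0.1085]
orientation: [-0.247, 3.131, -0.0]
force: [0.5, 0.5, -1.3]
opening: 0.0355
gripper_force: 30.0
```

```bash
python3 mv.py 500 -65 106 177 500 -65 76 177 560 -68.1 74 177
```

```text
now [429.9  39.6 108.5] yaw -170.99 tilt [ 0.0009 -0.    ] q [-0.03 -0.23  2.09  0.    1.28 -1.76] F [ 0.5  0.5 -1.3] open 35.5 t 13.5
-> [500.0, -65.0, 106.0, 177.0] inc [ -52.8 -114.3    2.5] turn 0.2096
-> [500.0, -65.0, 76.0, 177.0] inc [ 0.  0. 30.] turn 0.0
-> [560.0, -68.1, 74.0, 177.0] inc [-60.1   0.    2. ] turn 0.0
```

arm_command(
  increments="0.8 -10 -25 0 0.06; 0.8 -22 -55 0 0.12; 0.8 -38 -85 0 0.18; 0.8 -53 -114 0 0.2096; 0.8 -53 -114 0 0.2096",
)

```text
t: 14.0
tool_pos: [0.5005, -0.0673, 0.1067]
orientation: [-0.088, -3.139, 0.001]
force: [0.7, 1.6, 0.2]
opening: 0.0358
gripper_force: 30.0
```

arm_command(
  increments="0.8 0 0 0 0; 0.8 0 0 10 0; 0.8 0 0 20 0; 0.8 0 0 25 0; 0.8 0 0 25 0",
)

```text
t: 14.5
tool_pos: [0.4986, -0.0639, 0.082]
orientation: [-0.081, -3.138, -0.001]
force: [0.2, 0.7, -0.8]
opening: 0.0353
gripper_force: 30.0
```

```bash
python3 mv.py 500 -65 76 177 500 -65 74 177 560 -68.1 74 177
```

```text
now [498.6 -63.9  82. ] yaw 177.05 tilt [-0.0025  0.0006] q [-0.23  0.01  1.92  0.    1.21 -1.75] F [ 0.2  0.7 -0.8] open 35.3 t 14.5
-> [500.0, -65.0, 76.0, 177.0] inc [-1.4 -1.   6. ] turn 0.0009
-> [500.0, -65.0, 74.0, 177.0] inc [0. 0. 2.] turn 0.0
-> [560.0, -68.1, 74.0, 177.0] inc [-60.1   0.    0. ] turn 0.0
```

arm_command(
  increments="0.8 -1 -1 5 0; 0.8 -1 -1 7 0; 0.8 -1 -1 7.5 0; 0.8 -1 -1 8 0; 0.8 -1 -1 8 0",
)

```text
t: 15.0
tool_pos: [0.501, -0.0658, 0.0758]
orientation: [0.082, 3.14, -0.0]
force: [-0.7, 0.3, -0.1]
opening: 0.0359
gripper_force: 30.0
```

```bash
python3 mv.py 560 -68.1 74 177
```

```text
now [501.  -65.8  75.8] yaw 176.99 tilt [ 0.0003 -0.0001] q [-0.23  0.03  1.92 -0.    1.2  -1.75] F [-0.7  0.3 -0.1] open 35.9 t 15.0
-> [560.0, -68.1, 74.0, 177.0] inc [-59.    0.8   1.8] turn -0.0001
```

arm_command(
  increments="0.8 -15 0 1 0; 0.8 -30 0.4 1 0; 0.8 -45 0.8 1 0; 0.8 -55 0.8 1 0; 0.8 -59 0.8 1 0",
)

```text
t: 15.5
tool_pos: [0.5607, -0.0682, 0.0748]
orientation: [0.082, 3.14, -0.0]
force: [0.1, 0.4, -1.1]
opening: 0.0356
gripper_force: 30.0
```

arm_command(
  increments="0.8 0 0 0 0; 0.8 0 0 0 0; 0.8 0 0 0 0",
)

```text
t: 15.8
tool_pos: [0.5593, -0.068, 0.0745]
orientation: [-0.082, -3.14, -0.0]
force: [0.9, 0.3, -0.7]
opening: 0.0357
gripper_force: 30.0
```

```bash
python3 mv.py 560 -68.1 74 177; python3 snap.py t1 wrist
```

```text
now [559.3 -68.   74.5] yaw 177.0 tilt [-0.0005  0.0001] q [-0.21  0.18  1.75 -0.    1.21 -1.73] F [ 0.9  0.3 -0.7] open 35.7 t 15.8
-> [560.0, -68.1, 74.0, 177.0] inc [-0.7 -0.1  0.5] turn -0.0001
```

arm_command(
  increments="0.8 -0.7 0 0.5 0; 0.8 -0.7 0 1 0; 0.8 -0.7 0 1 0",
)

```text
t: 16.15
tool_pos: [0.5604, -0.0681, 0.0736]
orientation: [-0.082, -3.14, -0.0]
force: [-0.5, 0.7, -1.7]
opening: 0.0356
gripper_force: 30.0
```

```bash
python3 mv.py; python3 snap.py t1 wrist; cat > hole.py <<'E'
import sys,pickle
from h import *
n=sys.argv[1];im=cv2.imread(f"pics/{n}_wrist.png");cm=pickle.load(open(f"pics/{n}_wrist.pkl","rb"))
O=np.array([636.7,-72.1])/1000;ex=np.array([.9986,-.0523]);ey=np.array([.0523,.9986])
c=O-.0938*ex;p=px(cm,[*c,.063]);u,v=p.round().astype(int);print("pred",p)
g=cv2.cvtColor(im,6)[v-14:v+15,u-14:u+15].astype(float)
w=np.clip((g.min()+np.median(g))/2-g,0,None);y,x=np.mgrid[-14:15,-14:15]
h=(u+(w*x).sum()/w.sum(),v+(w*y).sum()/w.sum());q=onz(cm,*h,.063)[:2]-O
print("hole",h,"press xy of insert (mm)",1000*np.array([q@ex,q@ey])+[93.8,0])
hsv=cv2.cvtColor(im,cv2.COLOR_BGR2HSV);m=cv2.inRange(hsv,(10,70,100),(30,255,255));r=m[v-25:v-15].astype(bool)
cs=[np.where(m[k,u-60:u+60])[0] for k in range(v,v+30,6)];print([(u-60+a.min(),u-60+a.max()) for a in cs if len(a)])
E
python3 hole.py t1
```

```text
now [560.4 -68.1  73.6] yaw 177.0 tilt [-0.0001  0.    ] q [-0.21  0.18  1.75 -0.    1.21 -1.73] F [-0.5  0.7 -1.7] open 35.6 t 16.15
pred [284.9869648  236.74588937]
hole (np.float64(282.48295510851256), np.float64(238.01080170448915)) press xy of insert (mm) [ 0.59941342 -1.11647726]
[(np.int64(243), np.int64(322)), (np.int64(243), np.int64(322)), (np.int64(242), np.int64(323)), (np.int64(243), np.int64(322)), (np.int64(244), np.int64(322))]
```

arm_command(
  increments="0.6 0 0 0 0; 0.4 0 0 0 0; 0.4 0 0 0 0; 0.4 0 0 -20 0; 0.4 0 0 -60 0",
)

```text
t: 16.7
tool_pos: [0.5578, -0.0675, 0.1305]
orientation: [-0.082, -3.133, -0.002]
force: [0.8, -0.0, -0.7]
opening: 0.0552
gripper_force: 0.0
```

arm_command(
  increments="0.6 0 0 -50 0; 0.8 0 0 -100 0; 1 0 0 -150 0; 1 0 0 -200 0; 1 0 0 -242 0",
)

```text
t: 17.2
tool_pos: [0.5606, -0.0681, 0.3792]
orientation: [0.082, 3.138, -0.001]
force: [0.4, 0.2, -0.3]
opening: 0.0204
gripper_force: 0.0
```

```bash
python3 mv.py 692 4 376 177; python3 snap.py t2 wrist; sed -i 's/v-14:v+15,u-14:u+15/v-9:v+10,u-9:u+10/;s/np.mgrid\[-14:15,-14:15\]/np.mgrid[-9:10,-9:10]/' hole.py; python3 hole.py t2
```

```text
now [560.6 -68.1 379.2] yaw 177.0 tilt [ 0.0027 -0.0006] q [-0.21  0.02  1.36  0.    1.76 -1.73] F [ 0.4  0.2 -0.3] open 20.4 t 17.2
-> [692.0, 4.0, 376.0, 177.0] inc [-127.4   78.9    3.5] turn 0.0
pred [283.72395916 156.72255881]
hole (np.float64(282.88426150121063), np.float64(157.38014527845036)) press xy of insert (mm) [ 0.83440304 -1.06592772]
[(np.int64(269), np.int64(296)), (np.int64(269), np.int64(296)), (np.int64(269), np.int64(296)), (np.int64(269), np.int64(296)), (np.int64(269), np.int64(296))]
```

arm_command(
  increments="1 -30 25 -10 0; 1 -60 50 -10 0; 1 -95 70 -10 0; 1 -127 79 -5 0; 1 -127 79 -5 0",
)

```text
t: 17.75
tool_pos: [0.6936, 0.0057, 0.3747]
orientation: [-0.079, -3.134, -0.001]
force: [-0.0, -0.0, -1.6]
opening: 0.0006
gripper_force: 0.0
```

arm_command(
  increments="1 0 0 0 0; 1 0 0 0 0; 1 0 0 0 0",
)

```text
t: 18.05
tool_pos: [0.691, 0.0037, 0.3824]
orientation: [0.083, 3.138, -0.0]
force: [0.2, -0.2, -0.0]
opening: 0.0006
gripper_force: 0.0
```

```bash
python3 mv.py 692 4 362 177; python3 snap.py b1 top wrist; python3 -c "
import cv2,numpy as np
a=cv2.imread('pics/b1_wrist.png');b=cv2.imread('pics/b1_top.png')
cv2.imwrite('pics/b1.png',np.hstack([cv2.resize(a,(400,300)),cv2.resize(b[80:230,220:420],(400,300))]))"
```

```text
now [691.    3.7 382.4] yaw 176.96 tilt [ 0.0023 -0.0002] q [-0.07  0.38  0.95 -0.    1.81 -1.59] F [ 0.2 -0.2 -0. ] open 0.6 t 18.05
-> [692.0, 4.0, 362.0, 177.0] inc [-0.9  0.4 20.4] turn -0.0007
```

View pics/b1.png

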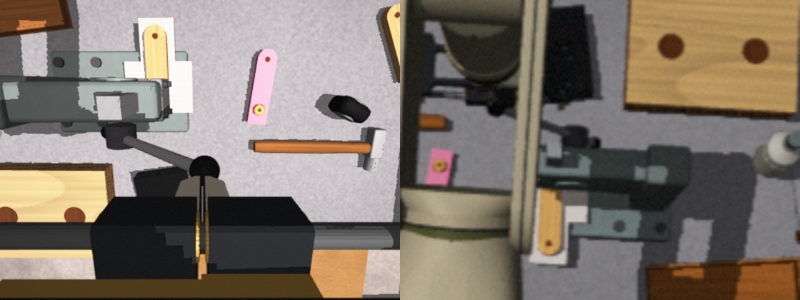

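arm_command(
  increments="1 -1 0.4 15 0; 1 -1 0.4 24 0; 1 -1 12 37 0; 1 -1 22 48 0; 1 -1 29 55 0",
)

```text
t: 18.65
tool_pos: [0.6943, 0.0353, 0.3259]
orientation: [0.079, 3.138, 0.004]
force: [0.7, 3.7, 5.9]
opening: 0.0007
gripper_force: 3.1
```

```bash
python3 mv.py
```

```text
now [694.3  35.3 325.9] yaw 177.1 tilt [0.0026 0.0022] q [-0.02  0.38  1.05  0.    1.71 -1.54] F [0.7 3.7 5.9] open 0.7 t 18.65
```

In contact with the ball at about 6 N, so I follow the arc down.

arm_command(
  increments="1 0 8 12 0; 1 0 15 24 0; 1 0 20 37 0; 1 0 24 50 0; 1 0 27 64 0",
)

```text
t: 19.15
tool_pos: [0.696, 0.0623, 0.2626]
orientation: [0.079, 3.137, 0.005]
force: [1.1, 6.5, 9.8]
opening: 0.0006
gripper_force: 4.5
```

arm_command(
  increments="1 0 2 8 0; 1 0 3.4 16 0; 1 0 4 28 0; 1 0 4 40 0; 1 0 3.4 50 0",
)

```text
t: 19.65
tool_pos: [0.696, 0.0651, 0.2118]
orientation: [0.08, 3.138, 0.004]
force: [1.1, 5.9, 8.1]
opening: 0.0001
gripper_force: 3.7
```

```bash
python3 mv.py 696 64 203 177
```

```text
now [696.   65.1 211.8] yaw 177.06 tilt [0.0025 0.0022] q [ 0.02  0.41  1.22  0.    1.51 -1.5 ] F [1.1 5.9 8.1] open 0.1 t 19.65
-> [696.0, 64.0, 203.0, 177.0] inc [-0.  -1.1  8.8] turn 0.0011
```

arm_command(
  increments="1 0 0 4 0; 1 0 0 7 0; 1 0 0 8 0; 1 0 0 9 0; 1 0 0 9 0",
)

```text
t: 20.15
tool_pos: [0.696, 0.0646, 0.2061]
orientation: [0.081, 3.137, 0.003]
force: [-6.3, 3.9, 20.0]
opening: 0.0005
gripper_force: 9.9
```

```bash
python3 mv.py
```

```text
now [696.   64.6 206.1] yaw 177.05 tilt [0.0037 0.0016] q [ 0.02  0.41  1.22  0.    1.5  -1.5 ] F [-6.3  3.9 20. ] open 0.5 t 20.15
```

arm_command(
  increments="1 0 0 -12 0; 1 0 0 -27 0; 1 0 0 -43 0; 1 0 -3 -58 0; 1 0 -6 -70 0",
)

```text
t: 20.65
tool_pos: [0.6954, 0.0567, 0.2744]
orientation: [0.083, 3.14, -0.001]
force: [-0.8, -1.6, 2.4]
opening: 0.0006
gripper_force: 1.3
```

arm_command(
  increments="1 0 -4 -14 0; 1 0 -11 -28 0; 1 0 -18 -40 0; 1 0 -28 -51 0; 1 0 -38 -62 0",
)

```text
t: 21.15
tool_pos: [0.6935, 0.0196, 0.3363]
orientation: [0.081, 3.139, 0.002]
force: [0.3, 2.3, 5.0]
opening: 0.0004
gripper_force: 2.3
```

arm_command(
  increments="1 0 -8 -14 0; 1 0 -15 -30 0; 1 0 -15 -45 0; 1 0 -15 -45 0",
)

```text
t: 21.55
tool_pos: [0.6931, 0.0037, 0.3824]
orientation: [0.083, 3.137, -0.0]
force: [0.7, 0.4, 0.8]
opening: 0.0004
gripper_force: 0.0
```

```bash
python3 mv.py 560 -68 379 177; python3 snap.py b2 scene; python3 -c "
import cv2
b=cv2.imread('pics/b2_scene.png');a=cv2.imread('pics/scene0.png')
import numpy as np
cv2.imwrite('pics/b2.png',np.hstack([cv2.resize(i[190:330,200:400],(400,280)) for i in(a,b)]))"
```

```text
now [693.1   3.7 382.4] yaw 176.96 tilt [ 0.0034 -0.0002] q [-0.07  0.38  0.94  0.    1.81 -1.59] F [0.7 0.4 0.8] open 0.4 t 21.55
-> [560.0, -68.0, 379.0, 177.0] inc [129.1 -78.7   2.9] turn -0.0007
```

arm_command(
  increments="0.35 35 -9 0 0; 0.35 70 -29 0 0; 0.35 100 -54 0 0; 0.35 129 -78.7 3 0; 0.35 129 -78.7 3 0",
)

```text
t: 22.1
tool_pos: [0.5564, -0.0693, 0.3749]
orientation: [-0.086, -3.137, 0.001]
force: [0.4, 0.1, 0.4]
opening: 0.0357
gripper_force: 0.0
```

arm_command(
  increments="0.35 0 0 0 0; 0.35 0 0 0 0; 0.35 0 0 0 0",
)

```text
t: 22.4
tool_pos: [0.5603, -0.0667, 0.3762]
orientation: [-0.081, -3.14, -0.001]
force: [0.8, -0.5, 0.5]
opening: 0.0585
gripper_force: 0.0
```

```bash
python3 mv.py 560.4 -68.1 140 177 560.4 -68.1 74 177; python3 snap.py t3 wrist;python3 hole.py t3
```

```text
now [560.3 -66.7 376.2] yaw 177.06 tilt [-0.0005  0.0004] q [-0.21  0.02  1.37  0.    1.76 -1.73] F [ 0.8 -0.5  0.5] open 58.5 t 22.4
-> [560.4, -68.1, 140.0, 177.0] inc [ -0.3  -1.5 236.2] turn 0.001
-> [560.4, -68.1, 74.0, 177.0] inc [ 0.  0. 66.] turn 0.0
pred [282.46811438 158.11742615]
hole (np.float64(281.61243689765945), np.float64(158.71294171638365)) press xy of insert (mm) [ 0.75340767 -1.08017554]
[(np.int64(267), np.int64(295)), (np.int64(267), np.int64(295)), (np.int64(268), np.int64(295)), (np.int64(268), np.int64(295)), (np.int64(268), np.int64(295))]
```

arm_command(
  increments="0.35 0 -1.5 45 0; 0.35 0 -1.5 95 0; 0.35 0 -1.5 145 0; 0.35 0 -1.5 195 0; 0.35 0 -1.5 236 0",
)

```text
t: 22.95
tool_pos: [0.5588, -0.068, 0.1373]
orientation: [-0.081, -3.138, -0.001]
force: [0.4, 0.2, 0.3]
opening: 0.0603
gripper_force: 0.0
```

arm_command(
  increments="0.35 0 0 0 0; 0.35 0 0 25 0; 0.35 0 0 50 0; 0.35 0 0 60 0; 0.35 0 0 60 0",
)

```text
t: 23.45
tool_pos: [0.5596, -0.0686, 0.0809]
orientation: [-0.082, -3.14, -0.0]
force: [1.6, 0.4, -0.7]
opening: 0.0605
gripper_force: 0.0
```

```bash
python3 mv.py 560.4 -68.1 74 177
```

```text
now [559.6 -68.6  80.9] yaw 177.02 tilt [-0.001   0.0002] q [-0.21  0.17  1.75 -0.    1.22 -1.73] F [ 1.6  0.4 -0.7] open 60.5 t 23.45
-> [560.4, -68.1, 74.0, 177.0] inc [-0.7  0.6  6.9] turn 0.0004
```

arm_command(
  increments="0.35 -0.5 0.5 5 0; 0.35 -0.5 0.5 7 0; 0.6 -0.5 0.5 7 0; 0.8 -0.5 0.5 7 0; 0.8 -0.5 0.5 7 0",
  grip_force=30,
)

```text
t: 23.95
tool_pos: [0.5603, -0.0685, 0.0741]
orientation: [0.082, 3.14, -0.0]
force: [0.2, -0.7, -0.2]
opening: 0.0409
gripper_force: 0.0
```

arm_command(
  increments="0.8 0 0 0 0; 0.8 0 0 0 0; 0.8 0 0 0 0",
)

```text
t: 24.25
tool_pos: [0.5603, -0.0684, 0.074]
orientation: [0.082, 3.14, -0.0]
force: [-0.6, 0.4, 2.9]
opening: 0.0357
gripper_force: 30.0
```

```bash
python3 mv.py 470 -63.4 75 177; python3 coarse.py | grep tray
```

```text
now [560.3 -68.4  74. ] yaw 177.0 tilt [ 0.0004 -0.0001] q [-0.21  0.18  1.75 -0.    1.21 -1.73] F [-0.6  0.4  2.9] open 35.7 t 24.25
-> [470.0, -63.4, 75.0, 177.0] inc [90.4  0.3 -1. ] turn -0.0001
tray [384. 240.] c [ 0.423 -0.359] size [0.189 0.252] ang 3.5
```

arm_command(
  increments="0.8 20 0 -1 0; 0.8 45 0 -1 0; 0.8 70 0 -1 0; 0.8 90 0 -1 0; 0.8 95 0 -10 0",
)

```text
t: 24.75
tool_pos: [0.4622, -0.0629, 0.082]
orientation: [-0.082, -3.136, -0.001]
force: [0.5, -0.3, -1.6]
opening: 0.0354
gripper_force: 30.0
```

arm_command(
  increments="0.8 10 0 -20 0; 0.8 10 -10 -45 0; 0.8 15 -40 -50 -0.03; 0.8 20 -80 -50 -0.06; 0.8 28 -120 -50 -0.09",
)

```text
t: 25.25
tool_pos: [0.432, -0.1833, 0.1353]
orientation: [-0.063, 3.138, -0.002]
force: [-0.2, 0.4, -0.7]
opening: 0.0357
gripper_force: 30.0
```

```bash
python3 mv.py 385 -302 110 183.5 385 -302 35 183.5
```

```text
now [ 432.  -183.3  135.3] yaw -177.69 tilt [ 0.0026 -0.0013] q [-0.51 -0.15  1.97  0.    1.32 -2.12] F [-0.2  0.4 -0.7] open 35.7 t 25.25
-> [385.0, -302.0, 110.0, 183.5] inc [  51.8 -116.7   25.3] turn -0.0208
-> [385.0, -302.0, 35.0, 183.5] inc [ 0.  0. 75.] turn 0.0
```

arm_command(
  increments="0.8 12 -30 0 0.02; 0.8 25 -60 5 0.04; 0.8 38 -90 20 0.04; 0.8 51 -108 40 0.04; 0.8 51 -108 55 0.04",
)

```text
t: 25.75
tool_pos: [0.3833, -0.2944, 0.0786]
orientation: [0.008, 3.141, -0.002]
force: [-1.1, 0.9, -1.0]
opening: 0.0358
gripper_force: 30.0
```

arm_command(
  increments="0.8 0 0 0 0; 0.8 0 0 0 0; 0.8 0 0 0 0",
)

```text
t: 26.05
tool_pos: [0.3851, -0.2919, 0.08]
orientation: [0.003, 3.14, -0.002]
force: [0.2, -1.1, -1.2]
opening: 0.0355
gripper_force: 30.0
```

```bash
python3 mv.py 384 -294 37 180
```

```text
now [ 385.1 -291.9   80. ] yaw 179.91 tilt [ 0.0014 -0.0012] q [-0.75 -0.04  1.98  0.    1.21 -2.32] F [ 0.2 -1.1 -1.2] open 35.5 t 26.05
-> [384.0, -294.0, 37.0, 180.0] inc [ 1.2 -2.  43. ] turn -0.0016
```

arm_command(
  increments="0.8 1 -2 15 0; 0.8 1 -2 30 0; 0.8 1 -2 40 0; 0.8 1 -2 44 0; 0.8 1 -2 45 0",
)

```text
t: 26.55
tool_pos: [0.3835, -0.2934, 0.0347]
orientation: [-0.003, -3.142, -0.0]
force: [-6.5, 7.3, 15.9]
opening: 0.036
gripper_force: 30.0
```

```bash
python3 mv.py
```

```text
now [ 383.5 -293.4   34.7] yaw 179.91 tilt [-0.0001  0.0003] q [-0.76  0.03  2.    0.    1.11 -2.33] F [-6.5  7.3 15.9] open 36.0 t 26.55
```

arm_command(
  increments="0.8 0 0 -1 0; 0.4 0 0 -1 0; 0.4 0 0 -1 0; 0.4 0 0 -1 0; 0.4 0 0 -30 0",
)

```text
t: 27.05
tool_pos: [0.3806, -0.2913, 0.0603]
orientation: [-0.004, -3.136, -0.008]
force: [0.2, 1.0, 0.3]
opening: 0.0556
gripper_force: 0.0
```

arm_command(
  increments="0.4 -30 20 -45 0; 0.2 -60 40 -90 0; 0 -90 70 -130 0; 0 -120 105 -150 0; 0 -130 115 -150 0",
)

```text
t: 27.55
tool_pos: [0.5159, -0.1779, 0.2175]
orientation: [0.003, 3.137, -0.003]
force: [0.2, -0.6, 0.1]
opening: 0.0832
gripper_force: 0.0
```

```bash
python3 mv.py 566 340 210 183; python3 snap.py u1 top
```

```text
now [ 515.9 -177.9  217.5] yaw 179.87 tilt [ 0.0051 -0.0019] q [-0.43 -0.01  1.68  0.    1.46 -1.99] F [ 0.2 -0.6  0.1] open 83.2 t 27.55
-> [566.0, 340.0, 210.0, 183.0] inc [-48.9 518.1   6.8] turn -0.0545
```

arm_command(
  increments="0 5 48 0 -0.05; 0 10 96 0 -0.1; 0 15 145 0 -0.15; 0 10 194 0 -0.2; 0 0 240 0 -0.25",
)

```text
t: 28.1
tool_pos: [0.5132, 0.0629, 0.2137]
orientation: [-0.391, 3.117, -0.0]
force: [0.7, -0.7, 0.7]
opening: 0.0929
gripper_force: 0.0
```

```bash
python3 mv.py 610 395 240 203
```

```text
now [513.2  62.9 213.7] yaw -165.7 tilt [0.0003 0.    ] q [ 0.02 -0.08  1.76  0.    1.46 -1.8 ] F [ 0.7 -0.7  0.7] open 92.9 t 28.1
-> [610.0, 395.0, 240.0, 203.0] inc [-175.8  297.9  -26.3] turn -0.1519
```

arm_command(
  increments="0 -22 38 -5 -0.03; 0 -45 76 -10 -0.06; 0 -68 115 -15 -0.1; 0 -92 155 -20 -0.13; 0 -115 195 -25 -0.152",
)

```text
t: 28.6
tool_pos: [0.5778, 0.28, 0.2385]
orientation: [0.625, -3.079, 0.0]
force: [1.5, -0.4, 0.2]
opening: 0.0928
gripper_force: 0.0
```

arm_command(
  increments="0 -7 37 0 0; 0 -17 74 0 0; 0 -30 105 0 0; 0 -40 112 0 0; 0 -40 112 0 0",
)

```text
t: 29.1
tool_pos: [0.5706, 0.3984, 0.2376]
orientation: [0.626, -3.078, 0.0]
force: [1.0, 0.5, -0.7]
opening: 0.093
gripper_force: 0.0
```

arm_command(
  increments="0 0 0 0 0; 0 0 0 0 0",
)

```text
t: 29.3
tool_pos: [0.571, 0.3959, 0.2385]
orientation: [0.622, -3.079, 0.001]
force: [0.1, -0.1, 0.8]
opening: 0.0932
gripper_force: 0.0
```

```bash
python3 mv.py; python3 snap.py v1 wrist top;python3 -c "
import cv2,numpy as np
a=cv2.imread('pics/v1_wrist.png');b=cv2.imread('pics/v1_top.png')
cv2.imwrite('pics/v1.png',np.vstack([a[:300],cv2.resize(b[130:290,140:460],(560,280))]))"; cat > blank.py <<'E'
import sys,pickle
from h import *
n,z=sys.argv[1],float(sys.argv[2]);im=cv2.imread(f"pics/{n}_wrist.png");cm=pickle.load(open(f"pics/{n}_wrist.pkl","rb"))
hsv=cv2.cvtColor(im,cv2.COLOR_BGR2HSV);m=cv2.inRange(hsv,(10,70,80),(30,255,255))
for c in cv2.findContours(cv2.morphologyEx(m,3,np.ones((9,9))),0,2)[0]:
    if cv2.contourArea(c)<1500: continue
    w=np.array([onz(cm,*q[0],z)[:2] for q in c],np.float32);print(cv2.minAreaRect(c)[0],cv2.minAreaRect(w))
E
python3 blank.py v1 .018
```

```text
now [571.  395.9 238.5] yaw -157.17 tilt [-0.0003 -0.0005] q [ 0.53  0.39  1.19 -0.    1.56 -1.44] F [ 0.1 -0.1  0.8] open 93.2 t 29.3
(53.9398193359375, 274.2026672363281) ((0.7594829201698303, 0.20271795988082886), (0.12926535308361053, 0.02710559591650963), 86.89091491699219)
(270.0, 178.5) ((0.5727306008338928, 0.38043975830078125), (0.1393829584121704, 0.03672875836491585), 22.954044342041016)
```

View pics/v1.png

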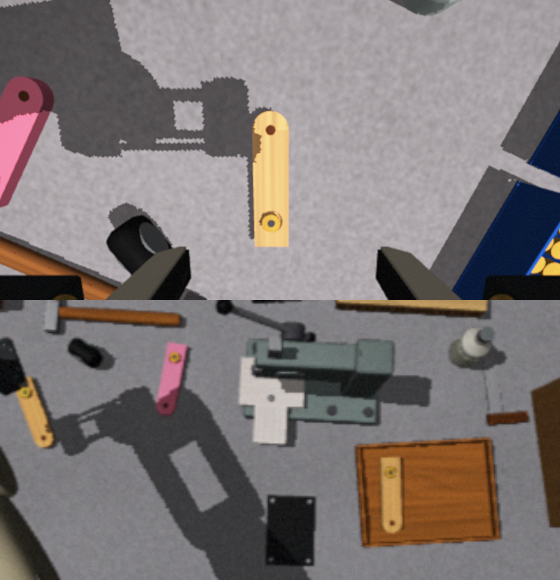

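Blank A lies flat in the tray at (391,494) with its insert up, the plate is on its pegs, and blank B is unmoved at (270,178) in the wrist view. No third blank is visible. I grasp B next.

```bash
python3 mv.py 540.5 367 110 203 540.5 367 28.5 203
```

```text
now [571.1 395.9 238.8] yaw -157.18 tilt [ 0.0001 -0.0001] q [ 0.53  0.39  1.19 -0.    1.56 -1.44] F [0.1 0.1 0.5] open 93.1 t 29.4
-> [540.5, 367.0, 110.0, 203.0] inc [ 39.4 -14.8 128.8] turn -0.0031
-> [540.5, 367.0, 28.5, 203.0] inc [ 0.   0.  81.5] turn 0.0
```

arm_command(
  increments="0.3 13 -5 30 -0.003; 0.3 26 -10 65 -0.003; 0.3 39.5 -15 100 -0.003; 0.3 39.5 -15 140 -0.003; 0.3 39.5 -15 165 -0.003",
)

```text
t: 29.9
tool_pos: [0.5388, 0.366, 0.0707]
orientation: [0.626, -3.076, 0.002]
force: [-1.2, -0.1, -0.9]
opening: 0.0659
gripper_force: 0.0
```

arm_command(
  increments="0.3 0 0 0 0; 0.3 0 0 0 0; 0.3 0 0 0 0",
)

```text
t: 30.2
tool_pos: [0.542, 0.3685, 0.0765]
orientation: [-0.627, 3.075, 0.002]
force: [0.6, -0.5, 1.0]
opening: 0.065
gripper_force: 0.0
```

```bash
python3 mv.py 540.5 367 28.5 203
```

```text
now [542.  368.5  76.5] yaw -156.95 tilt [0.0034 0.0019] q [ 0.52  0.4   1.48 -0.    1.25 -1.45] F [ 0.6 -0.5  1. ] open 65.0 t 30.2
-> [540.5, 367.0, 28.5, 203.0] inc [ 2.1 -0.8 48. ] turn 0.0008
```

arm_command(
  increments="0.3 1.5 -0.5 20 0; 0.3 1.5 -0.5 38 0; 0.3 1.5 -0.5 46 0; 0.5 1.5 -0.5 46 0; 0.8 1.5 -0.5 46 0",
  grip_force=30,
)

```text
t: 30.7
tool_pos: [0.5394, 0.367, 0.0281]
orientation: [-0.628, 3.078, 0.0]
force: [1.1, 0.0, 0.1]
opening: 0.0536
gripper_force: 0.0
```

arm_command(
  increments="0.8 0 0 0 0; 0.8 0 0 0 0; 0.8 0 0 0 0; 0.8 0 0 0 0; 0.8 0 0 0 0",
)

```text
t: 31.2
tool_pos: [0.5396, 0.3672, 0.0285]
orientation: [-0.628, 3.077, 0.001]
force: [-1.4, -0.3, 5.5]
opening: 0.0354
gripper_force: 30.0
```

```bash
python3 mv.py
```

```text
now [539.6 367.2  28.5] yaw -156.93 tilt [0.001  0.0007] q [ 0.52  0.46  1.51  0.    1.18 -1.45] F [-1.4 -0.3  5.5] open 35.4 t 31.2
```

arm_command(
  increments="0.8 0 0 -25 0; 0.8 0 0 -60 0; 0.8 5 -15 -80 0.02; 0.8 12 -50 -80 0.08; 0.8 20 -90 -80 0.14",
)

```text
t: 31.7
tool_pos: [0.5562, 0.2763, 0.1085]
orientation: [-0.411, 3.113, 0.001]
force: [0.7, 0.2, -1.2]
opening: 0.0356
gripper_force: 30.0
```

```bash
python3 mv.py 498.7 -64.2 108 177
```

```text
now [556.2 276.3 108.5] yaw -164.96 tilt [0.0015 0.0006] q [ 0.38  0.28  1.57  0.    1.29 -1.45] F [ 0.7  0.2 -1.2] open 35.6 t 31.7
-> [498.7, -64.2, 108.0, 177.0] inc [ 1.439e+02 -3.139e+02  2.000e-01] turn 0.3148
```

arm_command(
  increments="0.8 35 -35 0 0.06; 0.8 65 -75 0 0.12; 0.8 85 -115 0 0.18; 0.8 105 -155 0 0.24; 0.8 125 -195 0 0.3",
)

```text
t: 32.2
tool_pos: [0.4848, 0.0538, 0.1073]
orientation: [-0.062, -3.141, 0.0]
force: [0.7, -0.6, -1.7]
opening: 0.0359
gripper_force: 30.0
```

```bash
python3 mv.py 498.7 -64.2 106 177
```

```text
now [484.8  53.8 107.3] yaw 177.73 tilt [-0.0005 -0.0002] q [ 0.01 -0.06  1.94 -0.    1.26 -1.53] F [ 0.7 -0.6 -1.7] open 35.9 t 32.2
-> [498.7, -64.2, 106.0, 177.0] inc [ -18.6 -117.4    1.3] turn 0.0128
```

arm_command(
  increments="0.8 -5 -35 0 0.0128; 0.8 -10 -70 0 0.0128; 0.8 -16 -105 0 0.0128; 0.8 -18.6 -117.4 0 0.0128; 0.8 -18.6 -117.4 0 0.0128",
)

```text
t: 32.7
tool_pos: [0.4999, -0.064, 0.1074]
orientation: [-0.083, -3.14, 0.0]
force: [0.1, -0.2, -0.6]
opening: 0.0355
gripper_force: 30.0
```

arm_command(
  increments="0.8 0 0 8 0; 0.8 0 0 18 0; 0.8 0 0 25 0; 0.8 0 0 25 0; 0.8 0 0 25 0",
)

```text
t: 33.2
tool_pos: [0.4997, -0.0619, 0.0821]
orientation: [-0.077, -3.14, -0.0]
force: [-0.3, 0.6, -0.9]
opening: 0.0356
gripper_force: 30.0
```

```bash
python3 mv.py 498.7 -64.2 75 177 558.6 -67.3 74 177
```

```text
now [499.7 -61.9  82.1] yaw 177.18 tilt [-0.0011  0.0003] q [-0.23  0.01  1.92  0.    1.21 -1.75] F [-0.3  0.6 -0.9] open 35.6 t 33.2
-> [498.7, -64.2, 75.0, 177.0] inc [ 0.9 -2.3  7.1] turn 0.0031
-> [558.6, -67.3, 74.0, 177.0] inc [-60.   0.   1.] turn 0.0
```

arm_command(
  increments="0.8 0.5 -2.3 5 0.003; 0.8 0.5 -2.3 7 0.003; 0.8 0.5 -2.3 7.5 0.003; 0.8 0.5 -2.3 7.5 0.003; 0.8 0.5 -2.3 7.5 0.003",
)

```text
t: 33.7
tool_pos: [0.4996, -0.0649, 0.0753]
orientation: [0.084, 3.14, -0.0]
force: [0.4, 0.5, -0.3]
opening: 0.0354
gripper_force: 30.0
```

```bash
python3 mv.py 558.6 -67.3 73.6 177
```

```text
now [499.6 -64.9  75.3] yaw 176.95 tilt [ 0.0002 -0.    ] q [-0.23  0.02  1.92  0.    1.2  -1.75] F [ 0.4  0.5 -0.3] open 35.4 t 33.7
-> [558.6, -67.3, 73.6, 177.0] inc [-59.1   0.8   1.7] turn -0.0009
```

arm_command(
  increments="0.8 -15 0 1 0; 0.8 -30 0.4 1 0; 0.8 -45 0.8 1 0; 0.8 -55 0.8 1.2 0; 0.8 -59 0.8 1.5 0",
)

```text
t: 34.2
tool_pos: [0.5593, -0.0673, 0.0738]
orientation: [0.083, 3.14, -0.0]
force: [-0.3, -0.5, -0.7]
opening: 0.0355
gripper_force: 30.0
```

arm_command(
  increments="0.8 0 0 0 0; 0.8 0 0 0 0; 0.8 0 0 0 0",
)

```text
t: 34.5
tool_pos: [0.558, -0.0672, 0.0736]
orientation: [-0.084, -3.14, -0.0]
force: [-0.5, -1.1, -0.5]
opening: 0.0356
gripper_force: 30.0
```

```bash
python3 mv.py 558.6 -67.3 73.6 177
```

```text
now [558.  -67.2  73.6] yaw 176.94 tilt [-0.0002  0.0001] q [-0.21  0.18  1.76  0.    1.21 -1.73] F [-0.5 -1.1 -0.5] open 35.6 t 34.5
-> [558.6, -67.3, 73.6, 177.0] inc [-0.6 -0.1  0. ] turn -0.001
```

arm_command(
  increments="0.8 -0.5 0 0.5 0; 0.4 -0.5 0 0.5 0; 0.4 -0.5 0 0.5 0; 0.4 -0.5 0 -20 0; 0.4 -0.5 0 -60 0",
)

```text
t: 35.0
tool_pos: [0.5561, -0.0667, 0.1304]
orientation: [-0.083, -3.133, -0.002]
force: [0.6, -0.1, 0.6]
opening: 0.0554
gripper_force: 0.0
```

arm_command(
  increments="0.6 0 0 -50 0; 0.8 0 0 -100 0; 1 0 0 -150 0; 1 0 0 -200 0; 1 0 0 -242 0",
)

```text
t: 35.5
tool_pos: [0.559, -0.0672, 0.379]
orientation: [0.083, 3.138, -0.001]
force: [1.2, -0.3, 0.2]
opening: 0.0204
gripper_force: 0.0
```

```bash
python3 mv.py 692 4 380 177; python3 snap.py w2 wrist;  python3 hole.py w2
```

```text
now [559.  -67.2 379. ] yaw 176.95 tilt [ 0.0026 -0.0005] q [-0.21  0.01  1.37  0.    1.76 -1.73] F [ 1.2 -0.3  0.2] open 20.4 t 35.5
-> [692.0, 4.0, 380.0, 177.0] inc [-129.1   78.2   -0.7] turn -0.0008
pred [283.09098929 158.10160774]
hole (np.float64(282.82954545454544), np.float64(157.94554924242425)) press xy of insert (mm) [-0.19213807 -0.33118632]
[(np.int64(269), np.int64(296)), (np.int64(269), np.int64(296)), (np.int64(269), np.int64(296)), (np.int64(269), np.int64(296)), (np.int64(269), np.int64(296))]
```

Centred to within 0.4 mm. I repeat the lever stroke.

arm_command(
  increments="1 -30 25 -4 0; 1 -60 50 -4 0; 1 -95 70 -4 0; 1 -129 78.5 -3 0; 1 -129 78.5 -3 0",
)

```text
t: 36.05
tool_pos: [0.6942, 0.0057, 0.3727]
orientation: [-0.081, -3.134, -0.001]
force: [-0.6, -0.5, -0.9]
opening: 0.0002
gripper_force: 0.0
```

arm_command(
  increments="1 0 0 0 0; 1 0 0 0 0; 1 0 0 0 0",
)

```text
t: 36.35
tool_pos: [0.6913, 0.0038, 0.3803]
orientation: [0.084, 3.138, -0.0]
force: [-0.4, 0.0, 0.5]
opening: 0.0007
gripper_force: 0.0
```

```bash
python3 mv.py 692 4 358 177
```

```text
now [691.3   3.8 380.3] yaw 176.92 tilt [ 0.0022 -0.0002] q [-0.07  0.38  0.95 -0.    1.81 -1.59] F [-0.4  0.   0.5] open 0.7 t 36.35
-> [692.0, 4.0, 358.0, 177.0] inc [-0.6  0.2 22.3] turn -0.0014
```

arm_command(
  increments="1 -1 0.4 13 0; 1 -1 0.4 22 0; 1 -1 12 35 0; 1 -1 22 46 0; 1 -1 29 53 0",
)

```text
t: 36.85
tool_pos: [0.6948, 0.0354, 0.3267]
orientation: [0.081, 3.137, 0.004]
force: [1.5, 3.5, 6.9]
opening: 0.0005
gripper_force: 3.3
```

arm_command(
  increments="1 0 8 12 0; 1 0 15 24 0; 1 0 20 37 0; 1 0 24 50 0; 1 0 27 64 0",
)

```text
t: 37.35
tool_pos: [0.6964, 0.0624, 0.2632]
orientation: [0.081, 3.136, 0.005]
force: [0.4, 6.2, 8.8]
opening: 0.0003
gripper_force: 4.5
```

arm_command(
  increments="1 0 2 8 0; 1 0 3.4 16 0; 1 0 4 28 0; 1 0 4 40 0; 1 0 3.4 50 0",
)

```text
t: 37.85
tool_pos: [0.6965, 0.0651, 0.2124]
orientation: [0.082, 3.137, 0.004]
force: [1.2, 5.3, 6.8]
opening: 0.0007
gripper_force: 3.7
```

arm_command(
  increments="1 0 0 4 0; 1 0 0 7 0; 1 0 0 8 0; 1 0 0 9 0; 1 0 0 9 0",
)

```text
t: 38.35
tool_pos: [0.6965, 0.0647, 0.2062]
orientation: [0.082, 3.136, 0.003]
force: [-6.0, 3.8, 17.7]
opening: 0.0005
gripper_force: 8.8
```

```bash
python3 mv.py
```

```text
now [696.5  64.7 206.2] yaw 176.99 tilt [0.0041 0.0017] q [ 0.02  0.41  1.22  0.    1.5  -1.5 ] F [-6.   3.8 17.7] open 0.5 t 38.35
```

Lever on its stop again (17.7 N at the same height). I let it back up and return to the blank.

arm_command(
  increments="1 0 0 -12 0; 1 0 0 -27 0; 1 0 0 -43 0; 1 0 -3 -58 0; 1 0 -6 -70 0",
)

```text
t: 38.85
tool_pos: [0.6959, 0.0569, 0.2745]
orientation: [0.084, 3.14, -0.001]
force: [-0.5, -0.7, 2.1]
opening: 0.0003
gripper_force: 1.3
```

arm_command(
  increments="1 0 -4 -14 0; 1 0 -11 -28 0; 1 0 -18 -40 0; 1 0 -28 -51 0; 1 0 -38 -62 0",
)

```text
t: 39.35
tool_pos: [0.6939, 0.0198, 0.3363]
orientation: [0.082, 3.139, 0.002]
force: [-0.2, 2.1, 4.6]
opening: 0.0005
gripper_force: 2.3
```

arm_command(
  increments="1 0 -8 -14 0; 1 0 -15 -30 0; 1 0 -15 -47 0; 1 0 -15 -47 0",
)

```text
t: 39.75
tool_pos: [0.6935, 0.0039, 0.3846]
orientation: [0.085, 3.137, -0.0]
force: [-0.3, -0.6, 0.6]
opening: 0.0001
gripper_force: 0.0
```

arm_command(
  increments="0.35 35 -9 0 0; 0.35 70 -29 0 0; 0.35 100 -54 0 0; 0.35 130 -78 3 0; 0.35 130 -78 3 0",
)

```text
t: 40.25
tool_pos: [0.5557, -0.0683, 0.3771]
orientation: [-0.087, -3.137, 0.001]
force: [0.7, -0.5, 0.1]
opening: 0.0357
gripper_force: 0.0
```

arm_command(
  increments="0.35 0 0 0 0; 0.35 0 0 0 0; 0.35 0 0 0 0",
)

```text
t: 40.55
tool_pos: [0.5597, -0.0657, 0.3783]
orientation: [-0.082, -3.14, -0.0]
force: [0.7, -0.3, 0.3]
opening: 0.0583
gripper_force: 0.0
```

```bash
python3 mv.py 558.8 -67.3 140 177; python3 snap.py t4 wrist;python3 hole.py t4
```

```text
now [559.7 -65.7 378.3] yaw 177.01 tilt [-0.0003  0.0003] q [-0.21  0.02  1.36  0.    1.76 -1.73] F [ 0.7 -0.3  0.3] open 58.3 t 40.55
-> [558.8, -67.3, 140.0, 177.0] inc [  0.7  -1.7 238.3] turn 0.0002
pred [281.7290359  158.37519212]
hole (np.float64(281.53756957328386), np.float64(158.17207792207793)) press xy of insert (mm) [-0.25081825 -0.24196721]
[(np.int64(267), np.int64(295)), (np.int64(267), np.int64(295)), (np.int64(267), np.int64(295)), (np.int64(268), np.int64(295)), (np.int64(268), np.int64(295))]
```

arm_command(
  increments="0.35 0.7 -1.7 45 0; 0.35 0.7 -1.7 95 0; 0.35 0.7 -1.7 145 0; 0.35 0.7 -1.7 195 0; 0.35 0.7 -1.7 238 0",
)

```text
t: 41.1
tool_pos: [0.5577, -0.0672, 0.1376]
orientation: [-0.082, -3.139, -0.001]
force: [0.1, 0.4, -0.2]
opening: 0.0605
gripper_force: 0.0
```

arm_command(
  increments="0.35 0 0 0 0; 0.35 0 0 25 0; 0.35 0 0 50 0; 0.35 0 0 60 0; 0.35 0 0 60 0",
)

```text
t: 41.6
tool_pos: [0.5583, -0.0678, 0.0809]
orientation: [-0.083, -3.139, -0.0]
force: [0.0, 0.1, 0.4]
opening: 0.0604
gripper_force: 0.0
```

```bash
python3 mv.py 558.8 -67.3 74 177
```

```text
now [558.3 -67.8  80.9] yaw 176.98 tilt [-0.001   0.0002] q [-0.21  0.17  1.75 -0.    1.22 -1.73] F [0.  0.1 0.4] open 60.4 t 41.6
-> [558.8, -67.3, 74.0, 177.0] inc [-0.5  0.5  6.9] turn -0.0004
```

arm_command(
  increments="0.35 -0.5 0.5 5 0; 0.35 -0.5 0.5 7 0; 0.6 -0.5 0.5 7 0; 0.8 -0.5 0.5 7 0; 0.8 -0.5 0.5 7 0",
  grip_force=30,
)

```text
t: 42.1
tool_pos: [0.559, -0.0676, 0.0742]
orientation: [0.084, 3.14, -0.0]
force: [0.0, -0.5, 0.5]
opening: 0.0411
gripper_force: 0.0
```

arm_command(
  increments="0.8 0 0 0 0; 0.8 0 0 0 0; 0.8 0 0 0 0; 0.8 0 0 0 0",
)

```text
t: 42.5
tool_pos: [0.5589, -0.0676, 0.074]
orientation: [0.084, 3.14, -0.0]
force: [-1.4, 0.6, 4.5]
opening: 0.0356
gripper_force: 30.0
```

arm_command(
  increments="0.8 20 0 -1 0; 0.8 45 0 -1 0; 0.8 70 0 -1 0; 0.8 90 0 -1 0; 0.8 95 0 -10 0",
)

```text
t: 43.0
tool_pos: [0.4608, -0.0619, 0.0819]
orientation: [-0.084, -3.136, -0.001]
force: [0.3, -0.3, -0.4]
opening: 0.0356
gripper_force: 30.0
```

```bash
python3 mv.py 384 -366 110 178
```

```text
now [460.8 -61.9  81.9] yaw 176.94 tilt [-0.0043  0.001 ] q [-0.24 -0.09  2.02 -0.    1.22 -1.76] F [ 0.3 -0.3 -0.4] open 35.6 t 43.0
-> [384.0, -366.0, 110.0, 178.0] inc [  60.6 -307.7  -28.1] turn -0.0184
```

arm_command(
  increments="0.8 5 0 -20 0; 0.8 10 -30 -45 0; 0.8 20 -70 -55 -0.018; 0.8 30 -115 -55 -0.018; 0.8 38 -160 -55 -0.018",
)

```text
t: 43.5
tool_pos: [0.4179, -0.2222, 0.1404]
orientation: [0.054, 3.139, -0.002]
force: [-0.6, 0.3, -1.6]
opening: 0.0357
gripper_force: 30.0
```

```bash
python3 mv.py 384 -366 90 178
```

```text
now [ 417.9 -222.2  140.4] yaw 178.04 tilt [ 0.0024 -0.0016] q [-0.6  -0.15  1.96  0.    1.33 -2.13] F [-0.6  0.3 -1.6] open 35.7 t 43.5
-> [384.0, -366.0, 90.0, 178.0] inc [  29.1 -144.8   50.5] turn 0.0008
```

arm_command(
  increments="0.8 8 -40 0 0; 0.8 16 -80 0 0; 0.8 24 -118 10 0; 0.8 29 -144 25 0; 0.8 29 -144 45 0",
)

```text
t: 44.0
tool_pos: [0.3835, -0.3678, 0.0951]
orientation: [0.06, 3.139, -0.006]
force: [-0.3, 0.5, -1.3]
opening: 0.036
gripper_force: 30.0
```

arm_command(
  increments="0.8 0 0 0 0; 0.8 0 0 0 0; 0.8 0 0 0 0",
)

```text
t: 44.3
tool_pos: [0.3842, -0.3633, 0.095]
orientation: [0.054, 3.14, -0.002]
force: [-0.0, 0.3, -0.2]
opening: 0.0354
gripper_force: 30.0
```

```bash
python3 mv.py 384 -367 36 178
```

```text
now [ 384.2 -363.3   95. ] yaw 178.03 tilt [ 0.0011 -0.0011] q [-0.85  0.06  1.84  0.    1.24 -2.39] F [-0.   0.3 -0.2] open 35.4 t 44.3
-> [384.0, -367.0, 36.0, 178.0] inc [ 0.2 -3.7 59. ] turn 0.0005
```

arm_command(
  increments="0.8 0 -3.5 20 0; 0.8 0 -3.5 40 0; 0.8 0 -3.5 53 0; 0.8 0 -3.5 57.5 0; 0.8 0 -3.5 58.5 0",
)

```text
t: 44.8
tool_pos: [0.3863, -0.3779, 0.0486]
orientation: [0.052, 3.135, -0.034]
force: [-31.1, -14.9, 71.0]
opening: 0.0366
gripper_force: 72.4
```

```bash
python3 mv.py
```

```text
now [ 386.3 -377.9   48.6] yaw 178.12 tilt [ 0.0058 -0.0217] q [-0.86  0.14  1.85 -0.01  1.13 -2.4 ] F [-31.1 -14.9  71. ] open 36.6 t 44.8
```

Contact is too high up: something is under a fingertip. I back up and look.

arm_command(
  increments="0.8 0 0 -30 0; 0.8 0 0 -60 0; 0.8 0 0 -75 0; 0.8 0 0 -75 0; 0.8 0 0 -75 0",
)

```text
t: 45.3
tool_pos: [0.3834, -0.3662, 0.1096]
orientation: [-0.054, -3.141, -0.0]
force: [0.6, 0.9, -2.1]
opening: 0.0366
gripper_force: 30.0
```

```bash
python3 mv.py; python3 snap.py x1 wrist top;python3 -c "
import cv2,numpy as np
a=cv2.imread('pics/x1_wrist.png');b=cv2.imread('pics/x1_top.png')
cv2.imwrite('pics/x1.png',np.hstack([cv2.resize(a,(400,300)),cv2.resize(b[180:300,300:460],(400,300))]))"
```

```text
now [ 383.4 -366.2  109.6] yaw 178.02 tilt [-0.  0.] q [-0.86  0.05  1.83 -0.    1.27 -2.4 ] F [ 0.6  0.9 -2.1] open 36.6 t 45.3
```

View pics/x1.png

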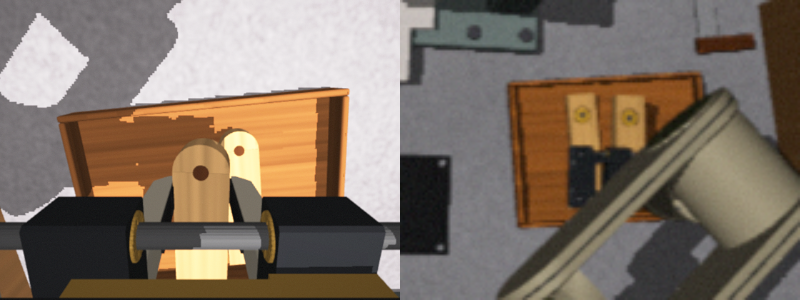

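```bash
python3 - <<'E'
from h import *
import pickle
cm=pickle.load(open("pics/x1_wrist.pkl","rb"));t=pickle.load(open("pics/x1_top.pkl","rb"))
print("b1 hole",onz(cm,239*1.4,151*1.4,.024),"b1 ins(top)",onz(t,300+582*.4,180+115*.4,.022))
print("held hole z=.1",onz(cm,200.5*1.4,173*1.4,.1096-.0285+.018),"held ins(top)",onz(t,300+629*.4,180+116*.4,.098))
for n,u,v in(("TL",511,80),("TR",703,76),("BL",520,228)): print(n,onz(t,300+u*.4,180+v*.4,.032))
E
```

```text
b1 hole [ 0.37565473 -0.33312659  0.024     ] b1 ins(top) [ 0.46864079 -0.84646267  0.022     ]
held hole z=.1 [ 0.36838722 -0.36767802  0.0991    ] held ins(top) [ 0.46254368 -0.85997269  0.098     ]
TL [ 0.51321053 -0.7518178   0.032     ]
TR [ 0.51919757 -0.99964812  0.032     ]
BL [ 0.32286192 -0.7531163   0.032     ]
```

```bash
python3 - <<'E'
from h import *
import pickle
t=pickle.load(open("pics/x1_top.pkl","rb"))
for n,u,v,z in(("b1ins",582,115,.022),("held ins",629,116,.098),("TL",511,80,.032),("TR",703,76,.032),("BL",520,228,.032)): print(n,onz(t,300+(u-400)*.4,180+v*.4,z))
E
```

```text
b1ins [ 0.46680502 -0.32631837  0.022     ]
held ins [ 0.4608053  -0.36906898  0.098     ]
TL [ 0.51159399 -0.23268716  0.032     ]
TR [ 0.51761231 -0.48264819  0.032     ]
BL [ 0.32038305 -0.24200274  0.032     ]
```

Blank 1 was knocked towards −y in the tray (its hole is now at y ≈ −0.333). I place blank 2 further over, with room for the fingers.

arm_command(
  increments="0.8 0 -22 0 0.035; 0.8 0 -44 0 0.07; 0.8 0 -44 20 0.07; 0.8 0 -44 35 0.07; 0.8 0 -44 45 0.07",
)

```text
t: 45.9
tool_pos: [0.3804, -0.4087, 0.0617]
orientation: [-0.165, -3.134, -0.006]
force: [-0.3, 0.6, -1.1]
opening: 0.0365
gripper_force: 30.0
```

arm_command(
  increments="0.8 0 0 0 0; 0.8 0 0 0 0; 0.8 0 0 0 0",
)

```text
t: 46.2
tool_pos: [0.3821, -0.4108, 0.0659]
orientation: [0.164, 3.137, -0.001]
force: [-0.2, 0.2, -0.3]
opening: 0.0364
gripper_force: 30.0
```

```bash
python3 mv.py 384 -410 36 174
```

```text
now [ 382.1 -410.8   65.9] yaw 174.0 tilt [ 0.0007 -0.0009] q [-0.91  0.18  1.77  0.    1.19 -2.38] F [-0.2  0.2 -0.3] open 36.4 t 46.2
-> [384.0, -410.0, 36.0, 174.0] inc [-1.7  1.  29.9] turn -0.0001
```

arm_command(
  increments="0.8 0 0 12 0; 0.8 0 0 20 0; 0.8 0 0 22 0; 0.8 0 0 24 0; 0.8 0 0 24 0",
)

```text
t: 46.7
tool_pos: [0.3815, -0.4104, 0.0408]
orientation: [-0.165, -3.137, -0.001]
force: [-0.4, -0.8, -1.0]
opening: 0.0366
gripper_force: 30.0
```

```bash
python3 mv.py
```

```text
now [ 381.5 -410.4   40.8] yaw 173.98 tilt [-0.0004  0.0004] q [-0.91  0.22  1.78 -0.    1.14 -2.38] F [-0.4 -0.8 -1. ] open 36.6 t 46.7
```

arm_command(
  increments="0.8 0 0 2 0; 0.8 0 0 3.5 0; 0.8 0 0 4.5 0; 0.8 0 0 5.5 0; 0.8 0 0 5.5 0",
)

```text
t: 47.2
tool_pos: [0.3817, -0.4107, 0.0357]
orientation: [0.165, 3.137, -0.0]
force: [-0.9, -0.4, -0.4]
opening: 0.0366
gripper_force: 30.0
```

```bash
python3 mv.py
```

```text
now [ 381.7 -410.7   35.7] yaw 173.97 tilt [ 0.0001 -0.0002] q [-0.91  0.23  1.78 -0.    1.13 -2.38] F [-0.9 -0.4 -0.4] open 36.6 t 47.2
```

arm_command(
  increments="0.8 0 0 1 0; 0.6 0 0 1 0; 0.46 0 0 1 0; 0.46 0 0 1 0; 0.46 0 0 -1 0",
)

```text
t: 47.7
tool_pos: [0.3815, -0.4104, 0.0365]
orientation: [-0.165, -3.137, -0.001]
force: [-1.1, 0.5, 0.2]
opening: 0.0497
gripper_force: 0.0
```

arm_command(
  increments="0.46 0 0 -15 0; 0.46 0 0 -40 0; 0.46 0 0 -80 0; 0.46 0 0 -125 0; 0.46 -15 15 -150 0",
)

```text
t: 48.2
tool_pos: [0.3982, -0.3996, 0.1924]
orientation: [0.168, 3.134, -0.008]
force: [0.4, -0.5, 0.9]
opening: 0.0499
gripper_force: 0.0
```

arm_command(
  increments="0.4 -30 30 -20 0; 0.3 -60 60 -40 0; 0.2 -90 100 -40 0; 0 -100 120 -40 0; 0 -100 120 -40 0",
)

```text
t: 48.7
tool_pos: [0.5121, -0.2857, 0.2282]
orientation: [0.159, 3.136, -0.0]
force: [-0.0, 0.4, 0.2]
opening: 0.083
gripper_force: 0.0
```

```bash
python3 mv.py; python3 snap.py y1 wrist top scene;python3 -c "
import cv2,numpy as np
a=cv2.imread('pics/y1_wrist.png');b=cv2.imread('pics/y1_top.png');c=cv2.imread('pics/y1_scene.png')
cv2.imwrite('pics/y1.png',np.vstack([np.hstack([cv2.resize(a,(400,300)),cv2.resize(b,(400,300))]),np.hstack([cv2.resize(c,(400,300)),cv2.resize(c[180:330,140:340],(400,300))])]))"
```

```text
now [ 512.1 -285.7  228.2] yaw 174.2 tilt [ 0.0017 -0.0001] q [-0.6   0.1   1.55  0.    1.49 -2.07] F [-0.   0.4  0.2] open 83.0 t 48.7
```

View pics/y1.png

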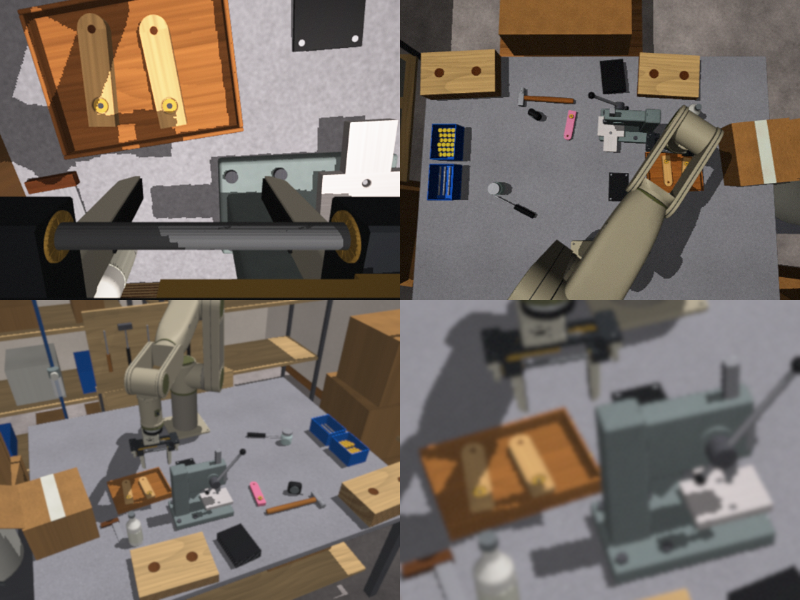

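```bash
python3 -c "
import cv2
a=cv2.imread('pics/y1_wrist.png');cv2.imwrite('pics/y2.png',cv2.resize(a[100:190,110:270],(800,450),interpolation=2))"
```

```text
(no output)
```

View pics/y2.png

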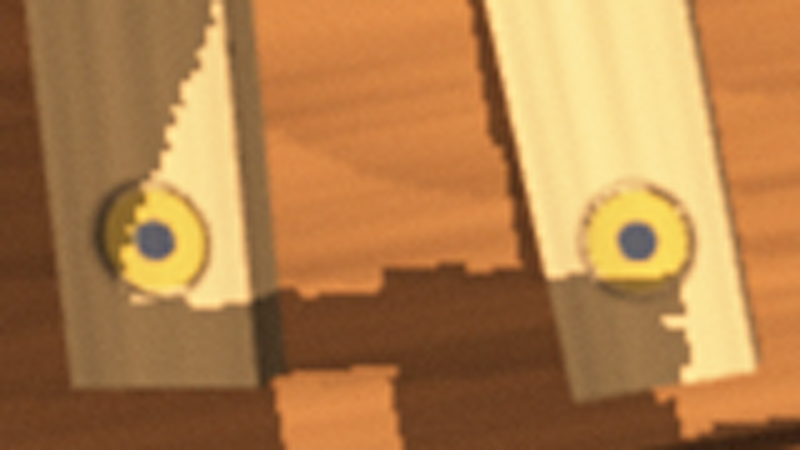

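Both inserts sit below the wood, concentric in their recesses at (155,240) and (638,240), and both blanks lie flat in the tray. I hand in the job.

```bash
python3 -c "
from plant import robot
print(robot.close_job())"
```

```text
the job is handed in; nothing more can be done
None
```

The job is handed in with the plate on its pegs, both blanks pressed and lying flat, insert side up, in the tray, and the lever up; the result isn't known, and the one risk is that while I was placing blank 2, the wrist force reached about 71 N (limit 120 N), probably a fingertip landing on blank 1, which had shifted in the tray.

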